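Pack the service case

TASK

Pack up the service case: lift its lid until it leans back on its stop by itself, then put every loose socket and brass fitting from the bench into it, each in the compartment that already holds one of its kind. Then shut the lid and fold both latches down flat against the front; leave the other things on the bench alone.

Things in the scene. Friction and masses are not known exactly. Their poses are not given: they have to be found in the camera images.
- case: Blue steel service case, 190 mm deep (its x, to the hinge side), 340 mm wide (y, to the left), tub 55 mm tall (95 with lid), walls and floor 4 mm; fixed, turned at most 0.15 rad. Origin: centre of its underside. A divider 4 mm thick, its top 40 mm above the underside, runs along x at y = 0: two equal compartments, each 182 (x) by 164 mm.
- lid (a joint): Angle of the case's blue lid, rad: 0 shut, 1.60 leaning back on its stop. Hinged along y at the back rim of the tub, 0.6 kg, soft-close: let go below about 1.2 rad it sinks shut slowly, above about 1.4 rad it leans back onto its stop.
- lid_handle (a point): Middle of the handle on the lid's front: a black round grip 11 mm in diameter and 84 mm long, along the case's y between two arms, turning freely on its rod, its axis 35 mm clear of the lid's front face. With the lid shut it is 130 mm in front of the case's origin and 75 mm above the bench; it swings at 230 mm from the hinge axis. Its axes turn with the lid.
- lid_hinge (a point): A point on the lid's hinge axis: 99 mm behind the case's origin (case x), 55 mm above its underside, in the middle of the width. Axes as the case's; the axis of the hinge is y.
- latch_left (a joint): Angle of the steel flap latch at the left of the lid's front (case y = +125 mm), rad: 0 folded flat down on the tub's front (fastened), 1.57 standing straight out, at most 1.75. Flap 40 mm wide, 45 mm long, 4 mm thick, hinged along y on the lid (swings up with it); stays where it is left, folds with about 1 N at its tip.
- latch_left_tip (a point): Middle of the free end of the left flap latch.
- latch_left_pivot (a point): Middle of the left flap latch's hinge, on the lid's front; with the lid shut, 101 mm in front of the case's origin and 77 mm above the bench.
- latch_right (a joint): The same for the right-hand latch (case y = -125 mm), rad: 0 fastened, 1.57 straight out.
- latch_right_tip (a point): Middle of the free end of the right flap latch.
- latch_right_pivot (a point): Middle of the right flap latch's hinge, on the lid's front.
- socket1: Steel deep socket, 55 mm long, silver: a hexagon 35 mm across flats, 20 mm tall, then a round shank 31 mm in diameter with a black band and black hexagonal mouth; 0.13 to 0.21 kg. Origin: centre of the hexagon's end face, z along the axis to the mouth. Starts standing on the bench, hexagon down. May be absent.
- socket2: Steel deep socket, 55 mm long, silver: a hexagon 35 mm across flats, 20 mm tall, then a round shank 31 mm in diameter with a black band and black hexagonal mouth; 0.13 to 0.21 kg. Origin: centre of the hexagon's end face, z along the axis to the mouth. Starts standing on the bench, hexagon down. May be absent.
- socket3: Steel deep socket, 55 mm long, silver: a hexagon 35 mm across flats, 20 mm tall, then a round shank 31 mm in diameter with a black band and black hexagonal mouth; 0.13 to 0.21 kg. Origin: centre of the hexagon's end face, z along the axis to the mouth. Starts standing on the bench, hexagon down. May be absent.
- fitting1: Brass pipe fitting, 45 mm long, golden: a hexagon 35 mm across flats, 18 mm tall, then a round threaded spigot 28 mm in diameter; 0.11 to 0.18 kg. Origin: centre of the hexagon's end face, z along the axis to the spigot end. Starts standing on the bench, hexagon down. May be absent.
- fitting2: Brass pipe fitting, 45 mm long, golden: a hexagon 35 mm across flats, 18 mm tall, then a round threaded spigot 28 mm in diameter; 0.11 to 0.18 kg. Origin: centre of the hexagon's end face, z along the axis to the spigot end. Starts standing on the bench, hexagon down. May be absent.
- fitting3: Brass pipe fitting, 45 mm long, golden: a hexagon 35 mm across flats, 18 mm tall, then a round threaded spigot 28 mm in diameter; 0.11 to 0.18 kg. Origin: centre of the hexagon's end face, z along the axis to the spigot end. Starts standing on the bench, hexagon down. May be absent.
- socket_in_case: One more steel socket, same as the others, already standing in one compartment of the case: it shows the sockets' compartment. Origin and axes as for the others.
- fitting_in_case: One more brass fitting, same as the others, already standing in the other compartment: it shows the fittings' compartment. Origin and axes as for the others.
- screwdriver: Screwdriver with a red handle, 190 mm long, lying on the bench beyond the loose parts. Not part of the job.
- tape: Roll of black tape, 68 mm across, 19 mm tall, lying on the bench. Not part of the job.
- spray_can: Spray can, 56 mm across, 170 mm tall, at the left. Not part of the job.
- water_bottle: Clear bottle, 64 mm across, 200 mm tall, on the right. Not part of the job.
- round_switch: Dark round wall switch, 72 mm across, 65 mm tall, on the right. Not part of the job.
Not all that is in view belongs to the job. Leave any orange look-alike of the fitting3 alone. Leave any green look-alike of the socket3 alone.

How it is judged:
On the way, in this order (a step that is already met when the one before it is completed fails the run):
1. the lid rests open on its stop, let go (value of joint lid above 1.5 rad and contact force between the fingers and lid below 0.3 N), for 0.3 s.
2. every socket and fitting lies in the compartment of its kind, let go, with the lid still open (value of joint lid above 1.35 rad and (((x of socket1 in the frame of case between -0.093 and 0.093 m and z of socket1 in the frame of case below 0.07 m and y of socket1 in the frame of case between 0.004 and 0.168 m) and (x of socket2 in the frame of case between -0.093 and 0.093 m and z of socket2 in the frame of case below 0.07 m and y of socket2 in the frame of case between 0.004 and 0.168 m) and (x of socket3 in the frame of case between -0.093 and 0.093 m and z of socket3 in the frame of case below 0.07 m and y of socket3 in the frame of case between 0.004 and 0.168 m) and (x of socket_in_case in the frame of case between -0.093 and 0.093 m and z of socket_in_case in the frame of case below 0.07 m and y of socket_in_case in the frame of case between 0.004 and 0.168 m) and (x of fitting1 in the frame of case between -0.093 and 0.093 m and z of fitting1 in the frame of case below 0.07 m and y of fitting1 in the frame of case between -0.168 and -0.004 m) and (x of fitting2 in the frame of case between -0.093 and 0.093 m and z of fitting2 in the frame of case below 0.07 m and y of fitting2 in the frame of case between -0.168 and -0.004 m) and (x of fitting3 in the frame of case between -0.093 and 0.093 m and z of fitting3 in the frame of case below 0.07 m and y of fitting3 in the frame of case between -0.168 and -0.004 m) and (x of fitting_in_case in the frame of case between -0.093 and 0.093 m and z of fitting_in_case in the frame of case below 0.07 m and y of fitting_in_case in the frame of case between -0.168 and -0.004 m)) or ((x of socket1 in the frame of case between -0.093 and 0.093 m and z of socket1 in the frame of case below 0.07 m and y of socket1 in the frame of case between -0.168 and -0.004 m) and (x of socket2 in the frame of case between -0.093 and 0.093 m and z of socket2 in the frame of case below 0.07 m and y of socket2 in the frame of case between -0.168 and -0.004 m) and (x of socket3 in the frame of case between -0.093 and 0.093 m and z of socket3 in the frame of case below 0.07 m and y of socket3 in the frame of case between -0.168 and -0.004 m) and (x of socket_in_case in the frame of case between -0.093 and 0.093 m and z of socket_in_case in the frame of case below 0.07 m and y of socket_in_case in the frame of case between -0.168 and -0.004 m) and (x of fitting1 in the frame of case between -0.093 and 0.093 m and z of fitting1 in the frame of case below 0.07 m and y of fitting1 in the frame of case between 0.004 and 0.168 m) and (x of fitting2 in the frame of case between -0.093 and 0.093 m and z of fitting2 in the frame of case below 0.07 m and y of fitting2 in the frame of case between 0.004 and 0.168 m) and (x of fitting3 in the frame of case between -0.093 and 0.093 m and z of fitting3 in the frame of case below 0.07 m and y of fitting3 in the frame of case between 0.004 and 0.168 m) and (x of fitting_in_case in the frame of case between -0.093 and 0.093 m and z of fitting_in_case in the frame of case below 0.07 m and y of fitting_in_case in the frame of case between 0.004 and 0.168 m))) and contact force between the fingers and socket1 below 0.3 N and contact force between the fingers and socket2 below 0.3 N and contact force between the fingers and socket3 below 0.3 N and contact force between the fingers and fitting1 below 0.3 N and contact force between the fingers and fitting2 below 0.3 N and contact force between the fingers and fitting3 below 0.3 N), for 0.3 s.
3. the lid is shut (value of joint lid below 0.04 rad), for 0.2 s.
4. both latches are folded down (value of joint lid below 0.04 rad and value of joint each of latch_left, latch_right below 0.15 rad), for 0.2 s.
At the end, for the whole second after the job is handed in: Every socket lies in the compartment with the socket that was there, every fitting in that with the fitting, inside the case (origin less than 70 mm above its underside) and at rest; the lid is shut (within 0.04 rad) and both latches are folded down (within 0.15 rad) (all of step 4 and (((x of socket1 in the frame of case between -0.093 and 0.093 m and z of socket1 in the frame of case below 0.07 m and y of socket1 in the frame of case between 0.004 and 0.168 m) and (x of socket2 in the frame of case between -0.093 and 0.093 m and z of socket2 in the frame of case below 0.07 m and y of socket2 in the frame of case between 0.004 and 0.168 m) and (x of socket3 in the frame of case between -0.093 and 0.093 m and z of socket3 in the frame of case below 0.07 m and y of socket3 in the frame of case between 0.004 and 0.168 m) and (x of socket_in_case in the frame of case between -0.093 and 0.093 m and z of socket_in_case in the frame of case below 0.07 m and y of socket_in_case in the frame of case between 0.004 and 0.168 m) and (x of fitting1 in the frame of case between -0.093 and 0.093 m and z of fitting1 in the frame of case below 0.07 m and y of fitting1 in the frame of case between -0.168 and -0.004 m) and (x of fitting2 in the frame of case between -0.093 and 0.093 m and z of fitting2 in the frame of case below 0.07 m and y of fitting2 in the frame of case between -0.168 and -0.004 m) and (x of fitting3 in the frame of case between -0.093 and 0.093 m and z of fitting3 in the frame of case below 0.07 m and y of fitting3 in the frame of case between -0.168 and -0.004 m) and (x of fitting_in_case in the frame of case between -0.093 and 0.093 m and z of fitting_in_case in the frame of case below 0.07 m and y of fitting_in_case in the frame of case between -0.168 and -0.004 m)) or ((x of socket1 in the frame of case between -0.093 and 0.093 m and z of socket1 in the frame of case below 0.07 m and y of socket1 in the frame of case between -0.168 and -0.004 m) and (x of socket2 in the frame of case between -0.093 and 0.093 m and z of socket2 in the frame of case below 0.07 m and y of socket2 in the frame of case between -0.168 and -0.004 m) and (x of socket3 in the frame of case between -0.093 and 0.093 m and z of socket3 in the frame of case below 0.07 m and y of socket3 in the frame of case between -0.168 and -0.004 m) and (x of socket_in_case in the frame of case between -0.093 and 0.093 m and z of socket_in_case in the frame of case below 0.07 m and y of socket_in_case in the frame of case between -0.168 and -0.004 m) and (x of fitting1 in the frame of case between -0.093 and 0.093 m and z of fitting1 in the frame of case below 0.07 m and y of fitting1 in the frame of case between 0.004 and 0.168 m) and (x of fitting2 in the frame of case between -0.093 and 0.093 m and z of fitting2 in the frame of case below 0.07 m and y of fitting2 in the frame of case between 0.004 and 0.168 m) and (x of fitting3 in the frame of case between -0.093 and 0.093 m and z of fitting3 in the frame of case below 0.07 m and y of fitting3 in the frame of case between 0.004 and 0.168 m) and (x of fitting_in_case in the frame of case between -0.093 and 0.093 m and z of fitting_in_case in the frame of case below 0.07 m and y of fitting_in_case in the frame of case between 0.004 and 0.168 m))) and linear speed of each of socket1, socket2, socket3, fitting1, fitting2, fitting3 below 0.03 m/s); the robot touches nothing.
It fails at once if something that is not part of the job is knocked over or shoved more than 6 cm (distance of any of screwdriver, tape, spray_can, water_bottle, round_switch from where it was at the start of the episode above 0.06 m or angle between any of spray_can, water_bottle, round_switch's own z axis and vertical above 0.7 rad).
Of socket1, socket2, socket3 only 2 to 3 are there at a start; the rules pass over those that are not, and their reading is None.
Of fitting1, fitting2, fitting3 only 2 to 3 are there at a start; the rules pass over those that are not, and their reading is None.
At some moment in a run one of socket1, socket2, socket3, fitting1, fitting2, fitting3 may be knocked a few centimetres aside while the robot is not near it.
Once in a run the grip may slacken for a moment while it holds something.
It also fails if it takes over 210 s, if anything falls off the work surface, if the arm or the gripper's body presses on something with over 40 N, if the wrist force passes 120 N, or if a joint passes its speed limit or range.

ROBOT

A 6-joint arm with a two-finger parallel gripper is mounted at the origin on the work surface. World frame = base frame: x ahead of the robot, y to its left, z up, the work surface at z = 0. Lengths are in m, angles in rad, forces in N, time in s.
With the tool pointing down it reaches from about 0.325 to 0.775 m from the base axis. Payload 5.5 kg.
Tool frame: the origin (TCP) lies between the finger pads; the fingertips stand 14 mm ahead of it and the grasp point (between the pads) lies 5 mm behind it; z points along the fingers, x is the direction in which the jaws open and shut, and the axes are right-handed (so a half turn about z gives the same grasp; the last joint's range is limited). The gripper opens to 88 mm and grips with 3 to 60 N. Pads are 20 mm wide; open, the fingers measure 115 mm over their backs; the gripper's body (75 mm by 178 mm) begins 61 mm behind the grasp point.
Start: joints at [-1.206, 0.091, 1.231, -0, 1.82, -0.057], TCP at [0.246, -0.547, 0.237] pointing down, gripper open.
Joint ranges: [-2.87, 2.87], [-0.86, 2.18], [0.17, 2.46], [-1.51, 4.65], [0.06, 2.69], [-2.65, 2.65]. Speed limits (rad/s): [2.57, 2.57, 3.01, 3.14, 3.14, 3.14].

INTERFACE

Orientations are given as a unit quaternion [x, y, z, w].
In Python, from workcell import manip gives the robot as it stands.
- The arm moves only by the tool step_arm, never from a script. Its argument "steps" is a list of rows, each a list of 5 numbers: the shift along the tool's x, y, z in mm, then the turn about the tool's z in degrees, then the finger opening in mm, from 0 to 87.8. In form: [[dx, dy, dz, turn, gripper], ...]. A call has 1 to 8 rows; each row shifts and turns the commanded pose from where the row before left it, along the tool's axes as they then stand; what a row does not reach is not made up. A row lasts 1/12 s, in which the tool goes at most 41.7 mm and 7.16 degrees, less where a joint would pass 70% of its speed; a pose out of reach is approached as far as the arm can. A call is refused whole if a number of a shift passes 41.7 or a number of a turn 7.16, either way. A call with a gripper value outside its range is refused whole. The fingers move at their own pace and stop on an object; "force" is the grip in N (left out, the last holds). Time passes only in rows, so rows that do not move let the fingers close. It gives the time, the measured TCP pose, the force and the opening at its end, in the units of the state.
- manip.state(): the state, without advancing time (a new reading comes with each control period).
- manip.capture(name): name is "side" or "top" or "wrist"; returns (picture, depth): 420x560x3 uint8, red, green, blue; 420x560 float32, m along the optical axis (not along the pixel's ray), 0 where there is no reading.
- manip.camera_model(name): a dict with "fx", "fy", "cx", "cy" (pixels), "k1" (the pictures are not rectified: a ray, as slopes to the right and down, at radius r is drawn at 1 + k1 r^2 times it, then the intrinsics apply), "eye" and "orientation" of the camera in the world; the wrist camera has in their place "hand_eye" (4x4, takes a point from camera to tool coordinates, whose origin is the TCP and whose axes are the tool frame's). Camera axes: x right, y up, looking along -z (the intrinsics and any distortion apply to the point x, -y, -z); pixel columns grow to the right and rows downward; lengths in m; the calibration is good to about 2 mm. A picture is of the moment at which its call begins: read the wrist's pose just before it. camera_model takes no time and is no camera call.
- manip.job_done(): hands the job in, once; it reports no verdict.
Trained networks look in the newest picture that a camera, given by its name, has taken for a name from the list of things; names that differ only in an ending like _2 or _b are one class to them, and where a whole thing is asked for, a point or a joint stands for the part that bears it (a point fixed in the world has none). Each returns a list of dicts, best first, with "score" (0 to 1); they miss things now and then, are a little off and sometimes report something else, mostly with a low value. They report only what shows in the picture. A call takes as long as a camera call. They do not tell look-alikes from the thing itself.
- manip.regions_of(camera, target): "mask" (420x560 bool, what is visible of it) and "extent" ([left, top, width, height] in pixels, round what is visible of it).
- manip.tip_of(camera, target): "xy" ([column, row] in pixels: a listed point, or the origin of a listed thing).
The state is a dict: "clock": time; "joint_positions": joint angles; "joint_vel": joint speeds; "effort": joint torques, N m; "tcp_pos": TCP position; "eef_rot": TCP orientation; "contact_force": force on the tool from outside, world axes, zero at the start; "wrist_torque": the same for the moment, N m; "grip_width": finger opening in m.
Only numpy, scipy, OpenCV 4.12 (cv2) and the standard library are available. Lean on these libraries where they do the work, as an engineer would, in place of code of your own. Each camera call takes 0.05 s, during which the arm holds its last target.

## Working session

There is one attempt and no reset: what is moved stays moved. The work goes in short steps, Python scripts to look and compute and a tool call to move; the robot and the scene stay as the last step left them, time stands still between calls to the robot, and variables do not carry over. Pictures are saved under pics/ and viewed, and the job is handed in when it is done.

Besides the shell and the picture viewer there is one more tool, called after "Call:" by a JSON object that holds its "method" and its "body". step_arm: Moves the arm, as the interface text tells. Its arguments: {"type":"object","properties":{"steps":{"type":"array"},"force":{"type":"number"}},"required":["steps"]}

```bash
ls; mkdir -p pics
python3 - <<'E'
from workcell import manip
import cv2
s=manip.state(); print(s)
for n in("top","side","wrist"):
    p,d=manip.capture(n); cv2.imwrite(f"pics/a_{n}.png",p[:,:,::-1]); print(n,manip.camera_model(n))
E
```

```text
pics
{'clock': 0.0, 'joint_positions': array([-1.20569829e+00,  9.18464709e-02,  1.23186491e+00, -3.73729622e-06,
        1.81979444e+00, -5.67425187e-02]), 'joint_vel': array([ 1.36152125e-03, -4.17482339e-04,  3.98202261e-05, -2.06074317e-03,
       -4.37164033e-04,  5.61544986e-04]), 'effort': array([ 5.85425405e-04, -4.46456587e+01, -4.06444252e+01,  6.98499684e-02,
        2.93918489e-02, -1.29776445e-04]), 'tcp_pos': array([ 0.24554327, -0.54716543,  0.23552612]), 'eef_rot': array([ 8.39475500e-01, -5.43396697e-01, -7.73327512e-04, -5.63047429e-04]), 'contact_force': array([-0.00094765, -0.20146464,  0.07084338]), 'wrist_torque': array([ 0.00854579,  0.02328052, -0.0068232 ]), 'grip_width': 0.08793491652097164}
top {'fx': 401.98376951883074, 'fy': 401.98376951883074, 'cx': 276.47960615257085, 'cy': 216.63955446609074, 'k1': 0.0015412248529495596, 'eye': array([0.40026099, 0.01371779, 1.13684859]), 'orientation': array([-0.03887087,  0.03026185,  0.70642601, -0.70607051])}
side {'fx': 389.76768198038684, 'fy': 389.76768198038684, 'cx': 276.0329779874637, 'cy': 210.04823486214917, 'k1': -0.052551304496367655, 'eye': array([0.40694264, 0.76460458, 0.8818562 ]), 'orientation': array([-0.03599521,  0.36917672,  0.92630584, -0.06610887])}
wrist {'fx': 376.60917158235276, 'fy': 376.60917158235276, 'cx': 283.4028367997242, 'cy': 204.75968099896724, 'k1': -0.0922197149809506, 'hand_eye': array([[ 9.99998873e-01, -1.29706609e-03, -7.56008376e-04,
         3.88301970e-04],
       [-1.46488002e-03, -9.53249920e-01, -3.02179489e-01,
        -8.29683091e-02],
       [-3.28718155e-04,  3.02180256e-01, -9.53250746e-01,
        -1.46841314e-01],
       [ 0.00000000e+00,  0.00000000e+00,  0.00000000e+00,
         1.00000000e+00]])}
```

View pics/a_top.png

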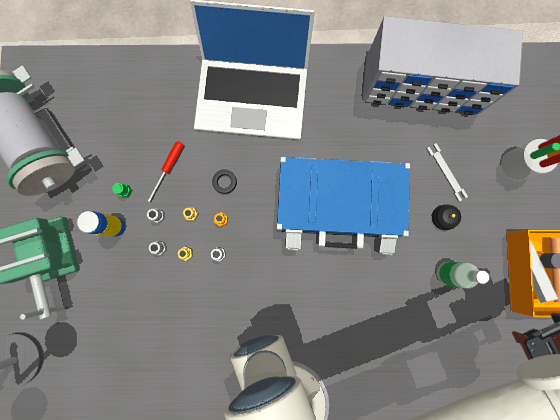

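View pics/a_side.png

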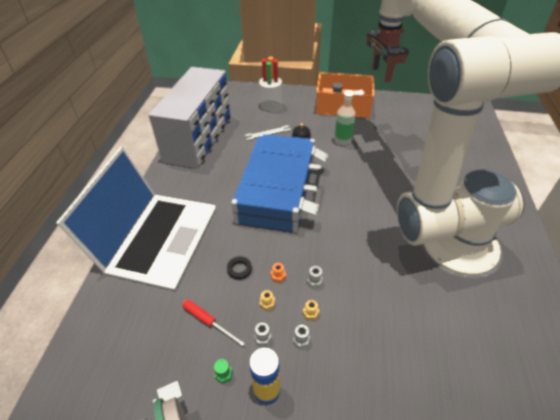

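```bash
cat > h.py <<'E'
from workcell import manip
import numpy as np, cv2
from scipy.spatial.transform import Rotation as R
def campose(n,m,st=None):
    if n=="wrist":
        T=np.eye(4);T[:3,:3]=R.from_quat(st["eef_rot"]).as_matrix();T[:3,3]=st["tcp_pos"]
        return T@m["hand_eye"]
    T=np.eye(4);T[:3,:3]=R.from_quat(m["orientation"]).as_matrix();T[:3,3]=m["eye"];return T
def rays(m,uv):
    uv=np.atleast_2d(uv).astype(float)
    K=np.array([[m["fx"],0,m["cx"]],[0,m["fy"],m["cy"]],[0,0,1]])
    xy=cv2.undistortPoints(uv[:,None],K,np.array([m["k1"],0,0,0.]))[:,0]
    return np.c_[xy[:,0],-xy[:,1],-np.ones(len(xy))]
def cloud(n,uv,depth,st=None):
    m=manip.camera_model(n);T=campose(n,m,st);r=rays(m,uv)
    d=depth[uv[:,1],uv[:,0]]
    return (T[:3,:3]@(r*d[:,None]).T).T+T[:3,3]
def onplane(n,uv,z,st=None):
    m=manip.camera_model(n);T=campose(n,m,st);r=(T[:3,:3]@rays(m,uv).T).T
    t=(z-T[2,3])/r[:,2];return T[:3,3]+r*t[:,None]
def maskpts(n,mask,depth,st=None):
    v,u=np.nonzero(mask&(depth>0));return cloud(n,np.c_[u,v],depth,st)
def project(n,P,st=None):
    m=manip.camera_model(n);T=np.linalg.inv(campose(n,m,st));P=np.atleast_2d(P)
    c=(T[:3,:3]@P.T).T+T[:3,3];x=c[:,0]/-c[:,2];y=-c[:,1]/-c[:,2];f=1+m["k1"]*(x*x+y*y)
    return np.c_[m["fx"]*x*f+m["cx"],m["fy"]*y*f+m["cy"]]
E
python3 - <<'E'
from h import *
p,d=manip.capture("top")
np.save("top_d.npy",d)
for t in("socket1","fitting1"):
    rs=manip.regions_of("top",t); ts=manip.tip_of("top",t)
    for r in rs:
        P=maskpts("top",r["mask"],d); zt=np.percentile(P[:,2],95); Q=P[P[:,2]>zt-.012]
        print(t,round(r["score"],2),r["extent"],p[r["mask"]].mean(0).round(),"ztop",zt.round(4),"ctr",(Q[:,:2].min(0)/2+Q[:,:2].max(0)/2).round(4),Q[:,:2].mean(0).round(4))
    for r in ts: print("  tip",round(r["score"],2),np.round(r["xy"],1),onplane("top",r["xy"],0)[0].round(4))
r=manip.regions_of("top","lid"); 
for q in r[:2]:
    print("lid",q["score"],q["extent"]); P=maskpts("top",q["mask"],d)
    Q=P[(P[:,2]>.085)&(P[:,2]<.105)]
    rect=cv2.minAreaRect((Q[:,:2]*1000).astype(np.float32)); print(rect,np.median(Q[:,2]))
for n in("lid_handle","latch_left_tip","latch_right_tip","latch_left_pivot","latch_right_pivot","case","lid_hinge"):
    for r in manip.tip_of("top",n): print(n,round(r["score"],2),np.round(r["xy"],1),onplane("top",r["xy"],{"case":0,"lid_hinge":.055}.get(n,.076))[0].round(4))
E
```

```text
socket1 0.77 [112.8, 181.7, 20.2, 15.3] [ 46. 154.  76.] ztop 0.0583 ctr [0.5857 0.4621] [0.5856 0.4609]
socket1 0.74 [149.5, 242.9, 15.3, 12.3] [141. 144. 141.] ztop 0.0586 ctr [0.4233 0.3558] [0.424  0.3555]
socket1 0.46 [145.7, 208.8, 18.5, 13.3] [140. 142. 139.] ztop 0.0581 ctr [0.5142 0.3646] [0.5144 0.3633]
  tip 0.76 [159.1 217.6] [0.5094 0.3623 0.    ]
  tip 0.69 [216.6 255.4] [0.4022 0.1965 0.    ]
  tip 0.65 [126.8 189.7] [0.5901 0.4577 0.    ]
  tip 0.53 [161.6 249.8] [0.4179 0.3525 0.    ]
fitting1 0.59 [214.4, 210.4, 9.5, 18.1] [203. 150.  40.] ztop 0.0478 ctr [0.5043 0.1845] [0.5039 0.1842]
fitting1 0.48 [182.0, 206.3, 17.5, 16.5] [183. 162.  82.] ztop 0.0476 ctr [0.5193 0.2701] [0.5185 0.2687]
  tip 0.69 [219.5 219.8] [0.503  0.1897 0.    ]
  tip 0.58 [190.2 209.2] [0.5334 0.2739 0.    ]
  tip 0.5 [185.6 252.6] [0.41   0.2843 0.    ]
lid 0.66 [275.4, 153.5, 135.0, 100.3]
((540.8108520507812, -147.38949584960938), (341.64251708984375, 225.92568969726562), 86.82022857666016) 0.0950781795513328
lid 0.43 [377.6, 236.8, 18.2, 21.1]
((0.0, 0.0), (0.0, 0.0), 0.0) nan
lid_handle 0.83 [339.9 244.7] [ 0.4301 -0.1401  0.076 ]
latch_left_tip 0.57 [291.4 249.6] [ 0.4172 -0.0126  0.076 ]
latch_right_tip 0.73 [386.3 250.4] [ 0.4151 -0.2612  0.076 ]
latch_right_tip 0.7 [292.2 247.1] [ 0.4238 -0.0147  0.076 ]
latch_left_pivot 0.6 [297.3 230.5] [ 0.4675 -0.0283  0.076 ]
latch_left_pivot 0.32 [386.5 250.5] [ 0.4149 -0.2618  0.076 ]
latch_right_pivot 0.66 [389.1 238.7] [ 0.4458 -0.2694  0.076 ]
latch_right_pivot 0.24 [159.2 215.8] [0.507  0.3388 0.076 ]
case 0.71 [338.1 197.8] [ 0.5656 -0.148   0.    ]
lid_hinge 0.73 [220.4 181.6] [0.6028 0.1802 0.055 ]
  return _methods._mean(a, axis=axis, dtype=dtype,
  ret = ret.dtype.type(ret / rcount)
```

Run:
```python
from h import *
p,d=manip.capture("top")
v,u=np.mgrid[140:260,265:425].reshape(2,-1)
P=cloud("top",np.c_[u,v],d); c=p[v,u].astype(int)
blue=(c[:,2]>c[:,0]+40)&(P[:,2]>.088)&(P[:,2]<.105)
Q=P[blue]; rect=cv2.minAreaRect((Q[:,:2]*1000).astype(np.float32)); print(rect, np.median(Q[:,2]))
# line fits of edges
ang=np.deg2rad(86.8-90)
import sys
for a in np.deg2rad(np.arange(-6,1,.5)):
    x=Q[:,0]*np.cos(a)+Q[:,1]*np.sin(a); y=-Q[:,0]*np.sin(a)+Q[:,1]*np.cos(a)
    q=lambda z:(np.percentile(z,1),np.percentile(z,99))
    print(round(np.rad2deg(a),1),np.ptp(q(x)).round(4),np.ptp(q(y)).round(4))
# handle points dark
h=(c.max(1)<70)&(P[:,2]>.06)&(P[:,2]<.1); H=P[h]; print("handle",len(H),np.median(H,0),cv2.minAreaRect((H[:,:2]*1000).astype(np.float32)))
l=(c.min(1)>120)&(P[:,2]>.06)&(P[:,0]<.47); L=P[l]
for s in (L[:,1]>-.14,L[:,1]<-.14): print("latch",L[s].min(0).round(4),L[s].max(0).round(4),np.median(L[s],0).round(4))
cv2.imwrite("pics/b_case.png",cv2.resize(p[140:265,260:430,::-1],None,fx=4.5,fy=4.5,interpolation=cv2.INTER_CUBIC))
cv2.imwrite("pics/b_parts.png",cv2.resize(p[170:275,100:245,::-1],None,fx=5,fy=5,interpolation=cv2.INTER_CUBIC))
```

```text
((558.721435546875, -148.85751342773438), (340.1567687988281, 191.47752380371094), 86.89657592773438) 0.09499394328873123
-6.0 0.1893 0.3313
-5.5 0.1881 0.3315
-5.0 0.1872 0.3315
-4.5 0.1863 0.3315
-4.0 0.186 0.3318
-3.5 0.1859 0.3318
-3.0 0.186 0.3318
-2.5 0.1859 0.3317
-2.0 0.1862 0.3316
-1.5 0.1869 0.3315
-1.0 0.1876 0.3316
-0.5 0.1889 0.3317
0.0 0.1903 0.3316
0.5 0.1916 0.3315
handle 132 [ 0.42915102 -0.14262333  0.07923963] ((432.59124755859375, -174.2666473388672), (24.409387588500977, 147.7421875), 8.40614128112793)
latch [ 0.4003 -0.1013  0.0649] [0.4684 0.0137 1.1368] [ 0.4426 -0.022   0.0774]
latch [ 0.4058 -0.3139  0.0602] [ 0.4676 -0.1833  0.098 ] [ 0.4372 -0.2617  0.0766]
```

View pics/b_case.png

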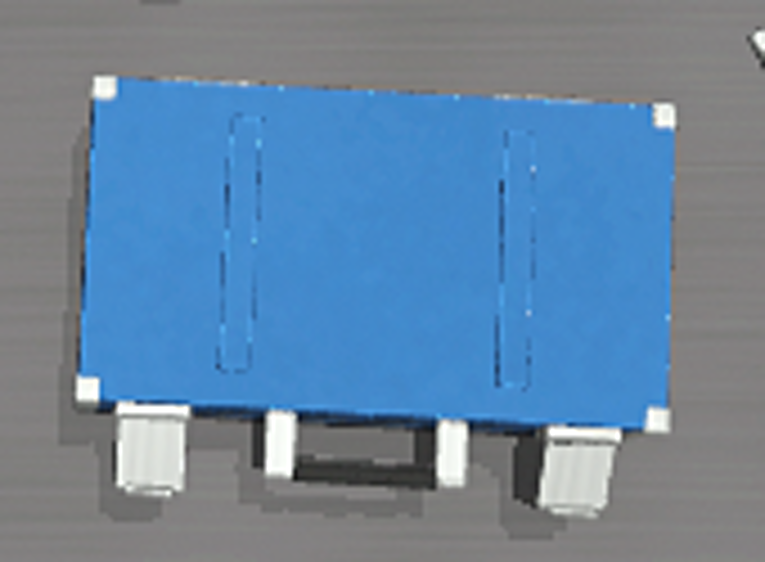

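View pics/b_parts.png

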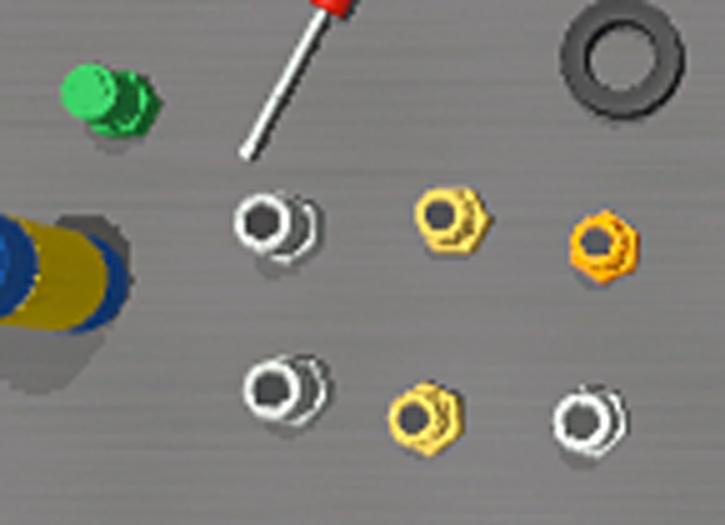

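```bash
cat >> h.py <<'E'
C=np.array([.5587,-.1489]); CY=np.deg2rad(-3.1)
def cw(x,y): # case->world xy
    return C+np.array([np.cos(CY)*x-np.sin(CY)*y, np.sin(CY)*x+np.cos(CY)*y])
def wc(P): 
    d=np.asarray(P)[:2]-C; return np.array([np.cos(CY)*d[0]+np.sin(CY)*d[1],-np.sin(CY)*d[0]+np.cos(CY)*d[1]])
def yaw(s):
    M=R.from_quat(s["eef_rot"]).as_matrix();return np.rad2deg(np.arctan2(M[1,0],M[0,0]))
def plan(wps,grip,n=None,p=None,y=None):
    """wps: list of (x,y,z,yawdeg or None[,grip]) ; prints rows. Uses true tool axes (assumed straight down)"""
    s=manip.state(); p=np.array(s["tcp_pos"] if p is None else p); y=yaw(s) if y is None else y
    print("at",p.round(4),"yaw",round(y,2),"grip",round(s["grip_width"],4),"t",round(s["clock"],2),"F",s["contact_force"].round(1))
    for w in wps:
        g=w[4] if len(w)>4 else grip
        t=np.array(w[:3]); ty=y if w[3] is None else w[3]
        dy=(ty-y+180)%360-180
        k=max(1,int(np.ceil(np.linalg.norm(t-p)*1000/40)),int(np.ceil(abs(dy)/7)))
        rows=[]
        st=(t-p)/k*1000
        for i in range(k):
            a=np.deg2rad(y+dy*i/k)
            ex=np.array([np.cos(a),np.sin(a),0]);ey=np.array([np.sin(a),-np.cos(a),0])
            rows.append([round(float(st@ex),1),round(float(st@ey),1),round(float(-st[2]),1),round(float(-dy/k),2),g])
        print("->",np.round(t,4),round(ty,1),k); 
        for i in range(0,k,8): print("  ",rows[i:i+8])
        p=t;y=ty
E
python3 - <<'E'
from h import *
h=cw(-.13,0); print(h)
plan([(.2455,-.5472,.31,None),(h[0],h[1],.2,-3.1)],30)
E
```

```text
[ 0.42889023 -0.14186975]
at [ 0.2457 -0.5474  0.2367] yaw -65.83 grip 0.0876 t 0.85 F [-0.4  0.1 -0.1]
-> [ 0.2455 -0.5472  0.31  ] -65.8 2
   [[-0.1, 0.0, -36.7, -0.0, 30], [-0.1, 0.0, -36.7, -0.0, 30]]
-> [ 0.4289 -0.1419  0.2   ] -3.1 12
   [[-24.6, -27.8, 9.2, -5.23, 30], [-21.9, -29.9, 9.2, -5.23, 30], [-19.1, -31.8, 9.2, -5.23, 30], [-16.1, -33.4, 9.2, -5.23, 30], [-13.0, -34.7, 9.2, -5.23, 30], [-9.8, -35.8, 9.2, -5.23, 30], [-6.5, -36.5, 9.2, -5.23, 30], [-3.2, -36.9, 9.2, -5.23, 30]]
   [[0.2, -37.1, 9.2, -5.23, 30], [3.6, -36.9, 9.2, -5.23, 30], [6.9, -36.4, 9.2, -5.23, 30], [10.2, -35.6, 9.2, -5.23, 30]]
```

Call:
{"method": "step_arm", "body": {"steps": [[0, 0, -36.7, 0, 30], [0, 0, -36.7, 0, 30], [-24.6, -27.8, 9.2, -5.23, 30], [-21.9, -29.9, 9.2, -5.23, 30], [-19.1, -31.8, 9.2, -5.23, 30], [-16.1, -33.4, 9.2, -5.23, 30], [-13, -34.7, 9.2, -5.23, 30], [-9.8, -35.8, 9.2, -5.23, 30]], "force": 30}}

```text
clock: 1.52
tcp_pos: [0.3378, -0.3431, 0.2545]
eef_rot: [0.956, -0.294, 0.0, 0.0]
contact_force: [1.4, 0.5, 1.1]
grip_width: 0.038
```

Call:
{"method": "step_arm", "body": {"steps": [[-6.5, -36.5, 9.2, -5.23, 30], [-3.2, -36.9, 9.2, -5.23, 30], [0, -37.1, 9.2, -5.23, 30], [3.6, -36.9, 9.2, -5.23, 30], [6.9, -36.4, 9.2, -5.23, 30], [10.2, -35.6, 9.2, -5.23, 30], [0, 0, 0, 0, 30]]}}

```text
clock: 2.1
tcp_pos: [0.4299, -0.1365, 0.1978]
eef_rot: [1.0, -0.021, -0.001, -0.002]
contact_force: [-0.6, -0.5, -0.8]
grip_width: 0.0295
```

Run:
```python
from h import *
s=manip.state();p,d=manip.capture("wrist"); cv2.imwrite("pics/c_w.png",p[:,:,::-1])
for r in manip.tip_of("wrist","lid_handle"): print(r["score"],r["xy"],onplane("wrist",r["xy"],.075,s)[0].round(4))
v,u=np.mgrid[0:420,0:560].reshape(2,-1)
P=cloud("wrist",np.c_[u,v],d,s);c=p[v,u].astype(int)
h=(c.max(1)<70)&(P[:,2]>.06)&(P[:,2]<.1)&(abs(P[:,1]+.142)<.038)&(abs(P[:,0]-.429)<.03);H=P[h]; print(len(H),np.median(H,0),H.min(0),H.max(0))
h=cw(-.13,0)
plan([(h[0],h[1],.070,-3.1)],30)
```

```text
0.67 [284.4, 212.6] [ 0.4301 -0.145   0.075 ]
1052 [ 0.42922758 -0.1350935   0.07845018] [ 0.42288321 -0.17998202  0.0748307 ] [ 0.43567945 -0.10406731  0.08095317]
at [ 0.4289 -0.1409  0.1994] yaw -2.93 grip 0.0302 t 2.2 F [ 0.3 -0.4 -0.6]
-> [ 0.4289 -0.1419  0.07  ] -3.1 4
   [[-0.0, 0.2, 32.3, 0.04, 30], [-0.0, 0.2, 32.3, 0.04, 30], [-0.0, 0.2, 32.3, 0.04, 30], [-0.0, 0.2, 32.3, 0.04, 30]]
```

View pics/c_w.png

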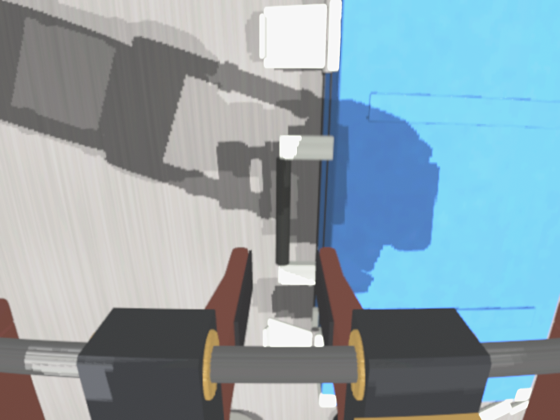

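Call:
{"method": "step_arm", "body": {"steps": [[0, 0.2, 32.3, 0, 30], [0, 0.2, 32.3, 0, 30], [0, 0.2, 32.3, 0, 30], [0, 0.2, 32.3, 0, 30], [0, 0, 0, 0, 30], [0, 0, 0, 0, 0], [0, 0, 0, 0, 0], [0, 0, 0, 0, 0]], "force": 35}}

```text
clock: 2.87
tcp_pos: [0.4301, -0.144, 0.0736]
eef_rot: [1.0, -0.027, 0.002, 0.001]
contact_force: [-0.9, 1.0, 0.5]
grip_width: 0.0135
```

Run:
```python
from h import *
s=manip.state();print(s["grip_width"],s["contact_force"],s["tcp_pos"],yaw(s))
# arc
r=.23;phi0=np.arctan2(.02,.229)
prev=None; rows=[]
for th in np.linspace(0,1.5,25):
    q=np.array([-r*np.cos(phi0+th),r*np.sin(phi0+th)])
    if prev is not None: e=(q-prev)*1000; rows.append([round(e[0],1),0,round(-e[1],1)])
    prev=q
for i in range(0,24,8): print(rows[i:i+8])
print(cw(.099+prev[0],0),.055+prev[1])
```

```text
0.013474821649304575 [-0.86093888  0.96788975  0.47927083] [ 0.43011239 -0.1439839   0.073596  ] -3.1452370810728665
[[np.float64(1.7), 0, np.float64(-14.3)], [np.float64(2.6), 0, np.float64(-14.1)], [np.float64(3.5), 0, np.float64(-13.9)], [np.float64(4.3), 0, np.float64(-13.7)], [np.float64(5.2), 0, np.float64(-13.4)], [np.float64(6.0), 0, np.float64(-13.1)], [np.float64(6.8), 0, np.float64(-12.7)], [np.float64(7.6), 0, np.float64(-12.2)]]
[[np.float64(8.3), 0, np.float64(-11.7)], [np.float64(9.0), 0, np.float64(-11.2)], [np.float64(9.7), 0, np.float64(-10.6)], [np.float64(10.4), 0, np.float64(-10.0)], [np.float64(11.0), 0, np.float64(-9.3)], [np.float64(11.5), 0, np.float64(-8.6)], [np.float64(12.0), 0, np.float64(-7.8)], [np.float64(12.5), 0, np.float64(-7.1)]]
[[np.float64(12.9), 0, np.float64(-6.3)], [np.float64(13.3), 0, np.float64(-5.5)], [np.float64(13.6), 0, np.float64(-4.6)], [np.float64(13.9), 0, np.float64(-3.8)], [np.float64(14.1), 0, np.float64(-2.9)], [np.float64(14.2), 0, np.float64(-2.0)], [np.float64(14.3), 0, np.float64(-1.1)], [np.float64(14.4), 0, np.float64(-0.2)]]
[ 0.66130281 -0.15445677] 0.2849693755352442
```

Call:
{"method": "step_arm", "body": {"steps": [[0, 0, 0, 0, 0], [1.7, 0, -14.3, 0, 0], [2.6, 0, -14.1, 0, 0], [3.5, 0, -13.9, 0, 0], [4.3, 0, -13.7, 0, 0], [5.2, 0, -13.4, 0, 0], [6, 0, -13.1, 0, 0], [0, 0, 0, 0, 0]]}}

```text
clock: 3.53
tcp_pos: [0.4529, -0.1452, 0.157]
eef_rot: [1.0, -0.027, 0.002, 0.001]
contact_force: [-7.3, -2.3, 1.3]
grip_width: 0.0102
```

Call:
{"method": "step_arm", "body": {"steps": [[6.8, 0, -12.7, 0, 0], [7.6, 0, -12.2, 0, 0], [8.3, 0, -11.7, 0, 0], [9, 0, -11.2, 0, 0], [9.7, 0, -10.6, 0, 0], [10.4, 0, -10, 0, 0], [11, 0, -9.3, 0, 0], [0, 0, 0, 0, 0]]}}

```text
clock: 4.2
tcp_pos: [0.5159, -0.1486, 0.2341]
eef_rot: [1.0, -0.027, 0.002, 0.002]
contact_force: [-4.8, -4.0, 6.1]
grip_width: 0.0101
```

Call:
{"method": "step_arm", "body": {"steps": [[11.5, 0, -8.6, 0, 0], [12, 0, -7.8, 0, 0], [12.5, 0, -7.1, 0, 0], [12.9, 0, -6.3, 0, 0], [13.3, 0, -5.5, 0, 0], [13.6, 0, -4.6, 0, 0], [13.9, 0, -3.8, 0, 0], [0, 0, 0, 0, 0]]}}

```text
clock: 4.87
tcp_pos: [0.606, -0.1531, 0.2769]
eef_rot: [1.0, -0.027, 0.002, 0.001]
contact_force: [-0.6, -3.0, 5.1]
grip_width: 0.0103
```

Call:
{"method": "step_arm", "body": {"steps": [[14.1, 0, -2.9, 0, 0], [14.2, 0, -2, 0, 0], [14.3, 0, -1.1, 0, 0], [14.4, 0, -0.2, 0, 0], [0, 0, 0, 0, 0], [0, 0, 0, 0, 0]]}}

```text
clock: 5.37
tcp_pos: [0.6624, -0.1562, 0.2828]
eef_rot: [1.0, -0.027, 0.003, 0.001]
contact_force: [1.1, -3.6, 5.0]
grip_width: 0.0103
```

Run:
```python
from h import *
s=manip.state();print(s["grip_width"],s["contact_force"],s["tcp_pos"],yaw(s),wc(s["tcp_pos"]))
x=wc(s["tcp_pos"])[0]-.099;z=s["tcp_pos"][2]+.005-.055
print("lid est",np.pi-np.arctan2(z,x)-np.arctan2(.02,.229),np.hypot(x,z))
p,d=manip.capture("side"); cv2.imwrite("pics/d_side.png",p[:,:,::-1])
```

```text
0.010265287833252337 [ 1.09830327 -3.64396877  4.95757029] [ 0.66237046 -0.15623078  0.28279302] -3.1087634130414594 [ 0.10391519 -0.00171367]
lid est 1.5047920032905722 0.23284490603296146
```

View pics/d_side.png

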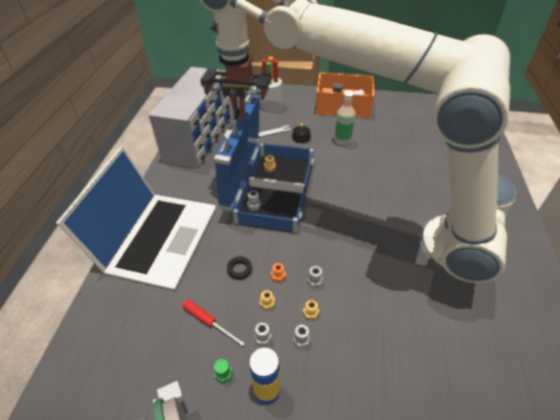

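Lid is near 1.50; the socket stands in the near (left, +y) compartment at (253,200), the fitting in the far one at (270,163). Release and rise.

Call:
{"method": "step_arm", "body": {"steps": [[0, 0, 0, 0, 36], [0, 0, 0, 0, 36], [0, 0, 0, 0, 36], [0, 0, 0, 0, 36], [0, 0, -20, 0, 36], [0, 0, -30, 0, 36], [0, 0, -30, 0, 36], [0, 0, -10, 0, 36]]}}

```text
clock: 6.08
tcp_pos: [0.6609, -0.1549, 0.3754]
eef_rot: [1.0, -0.027, 0.003, 0.001]
contact_force: [-0.3, 0.0, 1.4]
grip_width: 0.036
```

Run:
```python
from h import *
s=manip.state();print(s["grip_width"],s["contact_force"],s["tcp_pos"])
p,d=manip.capture("side"); cv2.imwrite("pics/e_side.png",p[:,:,::-1])
p,d=manip.capture("top"); cv2.imwrite("pics/e_top.png",p[:,:,::-1])
```

```text
0.0359524423478553 [-0.32134059  0.03877694  1.41777605] [ 0.66092555 -0.15490423  0.3754263 ]
```

View pics/e_side.png

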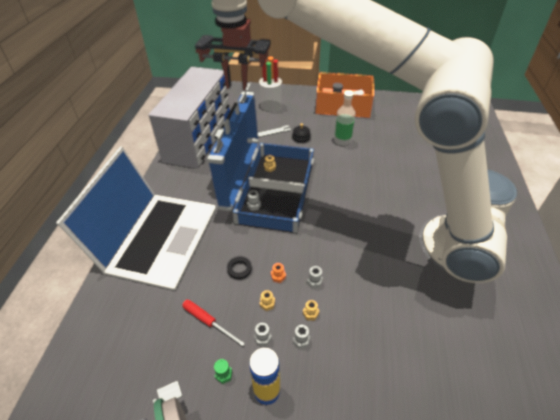

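View pics/e_top.png

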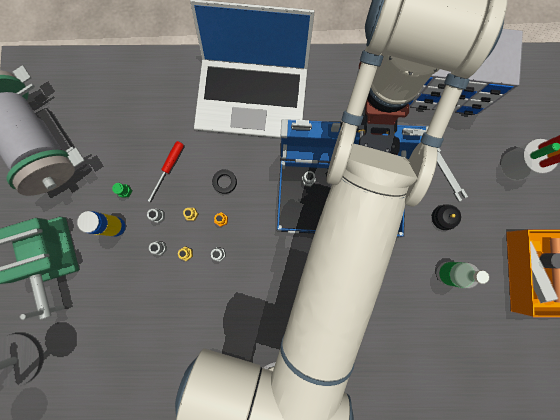

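```bash
cat >> h.py <<'E'
def parts(tag=None,box=(95,175,245,275),zmin=.032,zmax=.075):
    p,d=manip.capture("top")
    x0,y0,x1,y1=box
    v,u=np.mgrid[y0:y1,x0:x1].reshape(2,-1)
    P=cloud("top",np.c_[u,v],d); ok=(P[:,2]>zmin)&(P[:,2]<zmax)&(d[v,u]>0)
    im=np.zeros(d.shape,np.uint8); im[v[ok],u[ok]]=1
    n,lab,stt,cen=cv2.connectedComponentsWithStats(im)
    out=[]
    for i in range(1,n):
        if stt[i,4]<25: continue
        s=lab[v,u]==i; Q=P[s]; zt=np.percentile(Q[:,2],90); q=Q[Q[:,2]>zt-.01]
        col=np.median(p[v[s],u[s]],0)
        print(np.round(cen[i]).astype(int),"n",stt[i,4],"zt",round(zt,4),"xy",((q.min(0)+q.max(0))/2)[:2].round(4),"mean",q.mean(0)[:2].round(4),"col",col)
    if tag: cv2.imwrite(f"pics/{tag}.png",p[:,:,::-1])
    return p,d
E
python3 - <<'E'
from h import *
parts()
print("case interior")
p,d=manip.capture("top")
for q in ("socket_in_case","fitting_in_case"):
    for r in manip.tip_of("top",q): print(q,round(r["score"],2),np.round(r["xy"]),onplane("top",r["xy"],.004)[0].round(3), wc(onplane("top",r["xy"],.004)[0]).round(3))
    manip.capture("side")
    for r in manip.tip_of("side",q): print(q,"side",round(r["score"],2),np.round(r["xy"]),onplane("side",r["xy"],.004)[0].round(3), wc(onplane("side",r["xy"],.004)[0]).round(3))
for uv in ((253,193),(270,157)): 
    w=onplane("side",uv,.055)[0]; print("sidetop",uv,w.round(3),wc(w).round(3))
print(onplane("top",(308,176),.059),wc(onplane("top",(308,176),.059)[0]))
E
```

```text
[119 188] n 135 zt 0.0578 xy [0.5859 0.4623] mean [0.5856 0.4612] col [ 45. 178.  82.]
[153 214] n 125 zt 0.0578 xy [0.514  0.3644] mean [0.5141 0.3638] col [ 98. 100.  97.]
[188 213] n 89 zt 0.0474 xy [0.5192 0.2701] mean [0.5191 0.2698] col [189. 159.  67.]
[219 218] n 91 zt 0.0484 xy [0.5042 0.1848] mean [0.504  0.1844] col [191. 130.  33.]
[116 226] n 126 zt 0.0715 xy [0.4832 0.4701] mean [0.4827 0.4627] col [107.  90.   0.]
[155 247] n 128 zt 0.0576 xy [0.4233 0.3565] mean [0.424  0.3562] col [117.  120.5 116. ]
[183 253] n 93 zt 0.0478 xy [0.4086 0.2821] mean [0.4081 0.2818] col [178. 148.  67.]
[216 254] n 114 zt 0.0576 xy [0.4058 0.1892] mean [0.4064 0.1893] col [143.5 146.5 143. ]
case interior
socket_in_case 0.55 [308. 182.] [ 0.61  -0.064  0.004] [0.047 0.088]
socket_in_case side 0.68 [251. 207.] [ 0.626 -0.059  0.004] [0.063 0.094]
fitting_in_case 0.34 [222. 181.] [0.614 0.183 0.004] [0.038 0.335]
fitting_in_case 0.21 [166. 174.] [0.636 0.344 0.004] [0.05  0.496]
fitting_in_case side 0.67 [272. 172.] [ 0.588 -0.237  0.004] [ 0.034 -0.086]
fitting_in_case side 0.34 [245. 100.] [ 0.776 -0.685  0.004] [ 0.246 -0.524]
sidetop (253, 193) [ 0.619 -0.072  0.055] [0.056 0.08 ]
sidetop (270, 157) [ 0.596 -0.251  0.055] [ 0.042 -0.1  ]
[[ 0.61695178 -0.05882829  0.059     ]] [0.05329557 0.09309009]
```

Run:
```python
from h import *
plan([(.406,.189,.15,90),(.406,.189,.037,90)],60)
```

```text
at [ 0.6611 -0.1552  0.3692] yaw -3.07 grip 0.036 t 6.58 F [-0.3 -0.2 -0.2]
-> [0.406 0.189 0.15 ] 90 14
   [[-19.5, -23.6, 15.7, -6.65, 60], [-16.7, -25.7, 15.7, -6.65, 60], [-13.6, -27.4, 15.7, -6.65, 60], [-10.3, -28.8, 15.7, -6.65, 60], [-6.9, -29.8, 15.7, -6.65, 60], [-3.4, -30.4, 15.7, -6.65, 60], [0.1, -30.6, 15.7, -6.65, 60], [3.7, -30.4, 15.7, -6.65, 60]]
   [[7.2, -29.7, 15.7, -6.65, 60], [10.6, -28.7, 15.7, -6.65, 60], [13.8, -27.3, 15.7, -6.65, 60], [16.9, -25.5, 15.7, -6.65, 60], [19.7, -23.4, 15.7, -6.65, 60], [22.3, -20.9, 15.7, -6.65, 60]]
-> [0.406 0.189 0.037] 90 3
   [[0.0, 0.0, 37.7, 0.0, 60], [0.0, 0.0, 37.7, 0.0, 60], [0.0, 0.0, 37.7, 0.0, 60]]
```

Call:
{"method": "step_arm", "body": {"steps": [[-19.5, -23.6, 15.7, -6.65, 60], [-16.7, -25.7, 15.7, -6.65, 60], [-13.6, -27.4, 15.7, -6.65, 60], [-10.3, -28.8, 15.7, -6.65, 60], [-6.9, -29.8, 15.7, -6.65, 60], [-3.4, -30.4, 15.7, -6.65, 60], [0.1, -30.6, 15.7, -6.65, 60], [3.7, -30.4, 15.7, -6.65, 60]]}}

```text
clock: 7.25
tcp_pos: [0.514, 0.0424, 0.2438]
eef_rot: [0.905, 0.426, -0.0, -0.0]
contact_force: [0.4, 0.4, -0.2]
grip_width: 0.0601
```

Call:
{"method": "step_arm", "body": {"steps": [[7.2, -29.7, 15.7, -6.65, 60], [10.6, -28.7, 15.7, -6.65, 60], [13.8, -27.3, 15.7, -6.65, 60], [16.9, -25.5, 15.7, -6.65, 60], [19.7, -23.4, 15.7, -6.65, 60], [22.3, -20.9, 15.7, -6.65, 60], [0, 0, 0, 0, 60], [0, 0, 0, 0, 60]]}}

```text
clock: 7.92
tcp_pos: [0.4048, 0.1894, 0.1497]
eef_rot: [0.706, 0.708, -0.001, -0.0]
contact_force: [0.2, -0.2, -0.3]
grip_width: 0.06
```

Run:
```python
from h import *
s=manip.state();p,d=manip.capture("wrist"); cv2.imwrite("pics/f_w.png",p[:,:,::-1])
plan([(.406,.189,.037,90)],60)
r=project("wrist",[[.406,.189,.055],[.4081,.2818,.045]],s);print(r)
```

```text
at [0.4059 0.1887 0.1507] yaw 90.01 grip 0.0602 t 7.97 F [ 0.2 -0.1  0.4]
-> [0.406 0.189 0.037] 90 3
   [[0.1, 0.0, 37.9, 0.0, 60], [0.1, 0.0, 37.9, 0.0, 60], [0.1, 0.0, 37.9, 0.0, 60]]
[[283.71578931 216.69810198]
 [413.58623115 215.22627711]]
```

View pics/f_w.png

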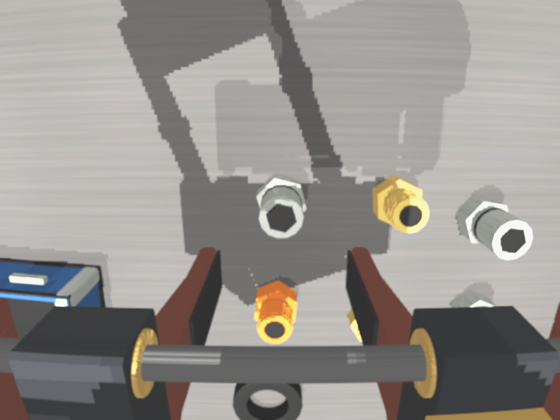

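The wrist view shows the silver socket's mouth at (283,217), exactly where predicted; grasp it.

Call:
{"method": "step_arm", "body": {"steps": [[0, 0, 37.9, 0, 60], [0, 0, 37.9, 0, 60], [0, 0, 37.9, 0, 60], [0, 0, 0, 0, 60], [0, 0, 0, 0, 0], [0, 0, 0, 0, 0], [0, 0, 0, 0, 0], [0, 0, 0, 0, 0]], "force": 40}}

```text
clock: 8.63
tcp_pos: [0.408, 0.1892, 0.0401]
eef_rot: [0.707, 0.707, 0.002, 0.001]
contact_force: [0.7, 0.2, -0.6]
grip_width: 0.0368
```

Run:
```python
from h import *
g=0
w=cw(-.055,.05)
plan([(.406,.189,.16,90),(w[0],w[1],.13,90),(w[0],w[1],.045,90)],0)
```

```text
at [0.408  0.1892 0.0401] yaw 89.99 grip 0.0368 t 8.63 F [ 0.7  0.2 -0.6]
-> [0.406 0.189 0.16 ] 90 3
   [[-0.1, -0.7, -40.0, -0.0, 0], [-0.1, -0.7, -40.0, -0.0, 0], [-0.1, -0.7, -40.0, -0.0, 0]]
-> [ 0.5065 -0.096   0.13  ] 90 8
   [[-35.6, 12.6, 3.8, 0.0, 0], [-35.6, 12.6, 3.8, 0.0, 0], [-35.6, 12.6, 3.8, 0.0, 0], [-35.6, 12.6, 3.8, 0.0, 0], [-35.6, 12.6, 3.8, 0.0, 0], [-35.6, 12.6, 3.8, 0.0, 0], [-35.6, 12.6, 3.8, 0.0, 0], [-35.6, 12.6, 3.8, 0.0, 0]]
-> [ 0.5065 -0.096   0.045 ] 90 3
   [[0.0, 0.0, 28.3, 0.0, 0], [0.0, 0.0, 28.3, 0.0, 0], [0.0, 0.0, 28.3, 0.0, 0]]
```

Call:
{"method": "step_arm", "body": {"steps": [[0, 0, 0, 0, 0], [0, 0, 0, 0, 0], [0, 0, -20, 0, 0], [0, 0, -30, 0, 0], [0, 0, -40, 0, 0], [0, 0, -32, 0, 0]]}}

```text
clock: 9.13
tcp_pos: [0.4058, 0.1888, 0.1612]
eef_rot: [0.707, 0.707, 0.0, 0.0]
contact_force: [0.4, 0.4, -1.7]
grip_width: 0.0305
```

Call:
{"method": "step_arm", "body": {"steps": [[-35.6, 12.6, 3.8, 0, 0], [-35.6, 12.6, 3.8, 0, 0], [-35.6, 12.6, 3.8, 0, 0], [-35.6, 12.6, 3.8, 0, 0], [-35.6, 12.6, 3.8, 0, 0], [-35.6, 12.6, 3.8, 0, 0], [-35.6, 12.6, 3.8, 0, 0], [-35.6, 12.6, 3.8, 0, 0]]}}

```text
clock: 9.8
tcp_pos: [0.5072, -0.0978, 0.1286]
eef_rot: [0.707, 0.707, 0.0, 0.0]
contact_force: [0.6, -0.5, -2.2]
grip_width: 0.0298
```

Run:
```python
from h import *
s=manip.state();p,d=manip.capture("wrist"); cv2.imwrite("pics/g_w.png",p[:,:,::-1])
w=cw(-.055,.05)
plan([(w[0],w[1],.044,90)],0); print(wc(s["tcp_pos"]))
```

```text
at [ 0.5081 -0.1037  0.1271] yaw 89.79 grip 0.0308 t 9.85 F [-3.5 -4.4 -3. ]
-> [ 0.5065 -0.096   0.044 ] 90 3
   [[2.6, -0.5, 27.7, -0.07, 0], [2.6, -0.5, 27.7, -0.07, 0], [2.6, -0.5, 27.7, -0.07, 0]]
[-0.054155    0.04827163]
```

View pics/g_w.png

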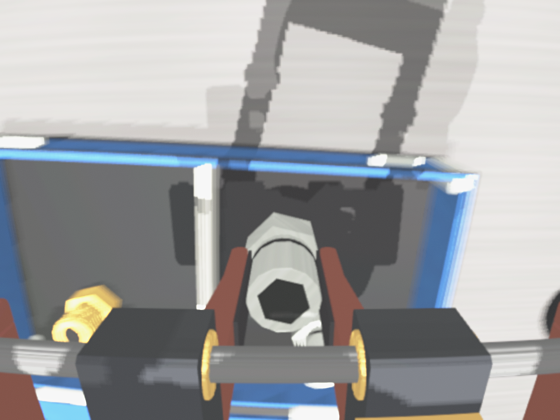

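Call:
{"method": "step_arm", "body": {"steps": [[0, 0, 0, 0, 0], [0, 0, 30, 0, 0], [0, 0, 30, 0, 0], [0, 0, 15, 0, 0], [0, 0, 9, 0, 0], [0, 0, 0, 0, 0], [0, 0, 0, 0, 44], [0, 0, 0, 0, 44]]}}

```text
clock: 10.52
tcp_pos: [0.5078, -0.0955, 0.0461]
eef_rot: [0.707, 0.708, 0.001, 0.001]
contact_force: [0.6, -0.0, -0.2]
grip_width: 0.0403
```

Run:
```python
from h import *
s=manip.state();print(wc(s["tcp_pos"]))
p=s["tcp_pos"]
plan([(p[0],p[1],.14,90),(.408,.282,.14,90)],44)
```

```text
[-0.05371925  0.05056222]
at [ 0.5078 -0.0955  0.0461] yaw 90.07 grip 0.0403 t 10.52 F [ 0.6 -0.  -0.2]
-> [ 0.5078 -0.0955  0.14  ] 90 3
   [[0.0, 0.0, -31.3, 0.02, 44], [0.0, 0.0, -31.3, 0.02, 44], [0.0, 0.0, -31.3, 0.02, 44]]
-> [0.408 0.282 0.14 ] 90 10
   [[37.8, -10.0, -0.0, 0.0, 44], [37.8, -10.0, -0.0, 0.0, 44], [37.8, -10.0, -0.0, 0.0, 44], [37.8, -10.0, -0.0, 0.0, 44], [37.8, -10.0, -0.0, 0.0, 44], [37.8, -10.0, -0.0, 0.0, 44], [37.8, -10.0, -0.0, 0.0, 44], [37.8, -10.0, -0.0, 0.0, 44]]
   [[37.8, -10.0, -0.0, 0.0, 44], [37.8, -10.0, -0.0, 0.0, 44]]
```

Call:
{"method": "step_arm", "body": {"steps": [[0, 0, 0, 0, 44], [0, 0, -31, 0, 44], [0, 0, -31, 0, 44], [0, 0, -33, 0, 44], [37.8, -10, 0, 0, 60], [37.8, -10, 0, 0, 60], [37.8, -10, 0, 0, 60], [37.8, -10, 0, 0, 60]]}}

```text
clock: 11.18
tcp_pos: [0.4667, 0.0565, 0.1409]
eef_rot: [0.707, 0.707, 0.001, 0.001]
contact_force: [1.2, 0.5, 0.6]
grip_width: 0.0601
```

Call:
{"method": "step_arm", "body": {"steps": [[37.8, -10, 0, 0, 60], [37.8, -10, 0, 0, 60], [37.8, -10, 0, 0, 60], [37.8, -10, 0, 0, 60], [37.8, -10, 0, 0, 60], [37.8, -10, 0, 0, 60], [0, 0, 0, 0, 60], [0, 0, 0, 0, 60]]}}

```text
clock: 11.85
tcp_pos: [0.4061, 0.2838, 0.1402]
eef_rot: [0.705, 0.709, 0.0, 0.0]
contact_force: [-0.8, -0.5, -0.1]
grip_width: 0.06
```

```bash
cat >> h.py <<'E'
def wlook(tag,exp):
    s=manip.state();p,d=manip.capture("wrist")
    uv=project("wrist",exp,s)
    q=p.copy()
    for a in uv: cv2.drawMarker(q,tuple(int(round(t)) for t in a),(255,0,0),cv2.MARKER_CROSS,14,2)
    cv2.imwrite(f"pics/{tag}.png",q[:,:,::-1]); print("expected px",uv.round())
    return s,p,d
E
python3 - <<'E'
from h import *
wlook("h_w",[[.408,.282,.045]])
p,d=parts("h_top")
cv2.imwrite("pics/h_topcase.png",cv2.resize(p[105:270,95:430,::-1],None,fx=2.3,fy=2.3))
plan([(.408,.282,.034,90)],60)
E
```

```text
expected px [[281. 217.]]
[119 188] n 133 zt 0.0571 xy [0.5861 0.4623] mean [0.5857 0.4614] col [ 49. 187.  88.]
[153 214] n 124 zt 0.057 xy [0.5142 0.3639] mean [0.5143 0.3639] col [105.5 109.  105.5]
[188 213] n 89 zt 0.048 xy [0.5191 0.2703] mean [0.519  0.2698] col [160. 131.  69.]
[219 218] n 90 zt 0.0477 xy [0.504  0.1848] mean [0.504  0.1841] col [200. 139.  36.]
[116 219] n 34 zt 0.0712 xy [0.5007 0.4653] mean [0.4993 0.4619] col [114.   96.    0.5]
at [0.4071 0.2816 0.1401] yaw 90.04 grip 0.0601 t 11.95 F [ 0.4  1.  -0. ]
-> [0.408 0.282 0.034] 90 3
   [[0.1, 0.3, 35.4, 0.01, 60], [0.1, 0.3, 35.4, 0.01, 60], [0.1, 0.3, 35.4, 0.01, 60]]
```

View pics/h_w.png

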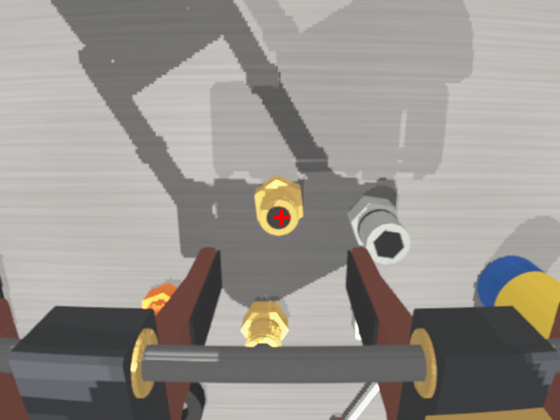

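View pics/h_topcase.png

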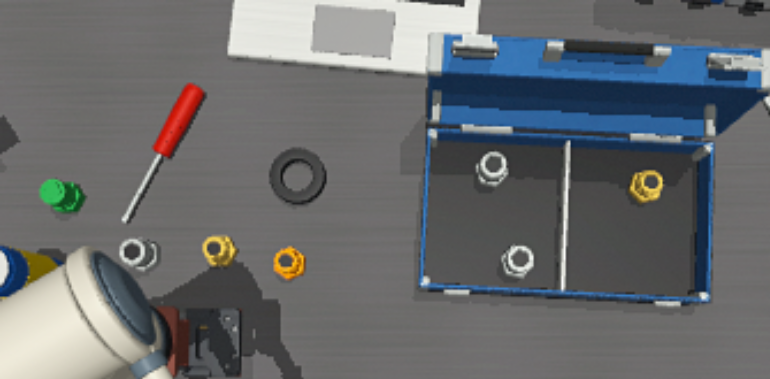

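Golden fitting at (281,217) is on the cross; the socket stands in the case at crop (518,260). Grasp the fitting.

Call:
{"method": "step_arm", "body": {"steps": [[0, 0, 35.4, 0, 54], [0, 0, 35.4, 0, 54], [0, 0, 35.4, 0, 54], [0, 0, 0, 0, 54], [0, 0, 0, 0, 0], [0, 0, 0, 0, 0], [0, 0, 0, 0, 0], [0, 0, 0, 0, 0]]}}

```text
clock: 12.62
tcp_pos: [0.4084, 0.2825, 0.0364]
eef_rot: [0.707, 0.707, 0.002, 0.001]
contact_force: [-0.8, -0.5, 2.4]
grip_width: 0.0307
```

Call:
{"method": "step_arm", "body": {"steps": [[0, 0, 0, 0, 0], [0, 0, 0, 0, 0], [0, 0, -20, 0, 0], [0, 0, -30, 0, 0], [0, 0, -40, 0, 0], [0, 0, -30, 0, 0]]}}

```text
clock: 13.12
tcp_pos: [0.4068, 0.2821, 0.1563]
eef_rot: [0.707, 0.707, 0.001, 0.0]
contact_force: [1.5, 0.9, -0.6]
grip_width: 0.0262
```

Run:
```python
from h import *
w=cw(-.05,-.05)
plan([(w[0],w[1],.14,90),(w[0],w[1],.04,90)],0)
```

```text
at [0.4068 0.2821 0.1563] yaw 90.05 grip 0.0262 t 13.12 F [ 1.5  0.9 -0.6]
-> [ 0.5061 -0.1961  0.14  ] 90 13
   [[-36.8, 7.6, 1.3, 0.0, 0], [-36.8, 7.6, 1.3, 0.0, 0], [-36.8, 7.6, 1.3, 0.0, 0], [-36.8, 7.6, 1.3, 0.0, 0], [-36.8, 7.6, 1.3, 0.0, 0], [-36.8, 7.6, 1.3, 0.0, 0], [-36.8, 7.6, 1.3, 0.0, 0], [-36.8, 7.6, 1.3, 0.0, 0]]
   [[-36.8, 7.6, 1.3, 0.0, 0], [-36.8, 7.6, 1.3, 0.0, 0], [-36.8, 7.6, 1.3, 0.0, 0], [-36.8, 7.6, 1.3, 0.0, 0], [-36.8, 7.6, 1.3, 0.0, 0]]
-> [ 0.5061 -0.1961  0.04  ] 90 3
   [[0.0, 0.0, 33.3, 0.0, 0], [0.0, 0.0, 33.3, 0.0, 0], [0.0, 0.0, 33.3, 0.0, 0]]
```

Call:
{"method": "step_arm", "body": {"steps": [[-36.8, 7.6, 1.3, 0, 0], [-36.8, 7.6, 1.3, 0, 0], [-36.8, 7.6, 1.3, 0, 0], [-36.8, 7.6, 1.3, 0, 0], [-36.8, 7.6, 1.3, 0, 0], [-36.8, 7.6, 1.3, 0, 0], [-36.8, 7.6, 1.3, 0, 0], [-36.8, 7.6, 1.3, 0, 0]]}}

```text
clock: 13.78
tcp_pos: [0.4678, -0.0141, 0.1436]
eef_rot: [0.707, 0.707, 0.0, 0.0]
contact_force: [0.9, -0.5, -0.7]
grip_width: 0.0263
```

Call:
{"method": "step_arm", "body": {"steps": [[-36.8, 7.6, 1.3, 0, 0], [-36.8, 7.6, 1.3, 0, 0], [-36.8, 7.6, 1.3, 0, 0], [-36.8, 7.6, 1.3, 0, 0], [-36.8, 7.6, 1.3, 0, 0], [0, 0, 0, 0, 0], [0, 0, 0, 0, 0]]}}

```text
clock: 14.37
tcp_pos: [0.5056, -0.1978, 0.1361]
eef_rot: [0.708, 0.706, -0.0, -0.001]
contact_force: [-0.3, 0.3, -1.5]
grip_width: 0.0262
```

Run:
```python
from h import *
s,p,d=wlook("i_w",[[.5,-.2,.0]])
w=cw(-.05,-.05)
plan([(w[0],w[1],.04,90)],0);print(wc(s["tcp_pos"]))
```

```text
expected px [[281. 191.]]
at [ 0.5057 -0.1965  0.1364] yaw 89.95 grip 0.0262 t 14.42 F [ 1.3  0.3 -2.5]
-> [ 0.5061 -0.1961  0.04  ] 90 3
   [[0.1, 0.1, 32.1, -0.02, 0], [0.1, 0.1, 32.1, -0.02, 0], [0.1, 0.1, 32.1, -0.02, 0]]
[-0.05035704 -0.05172031]
```

View pics/i_w.png

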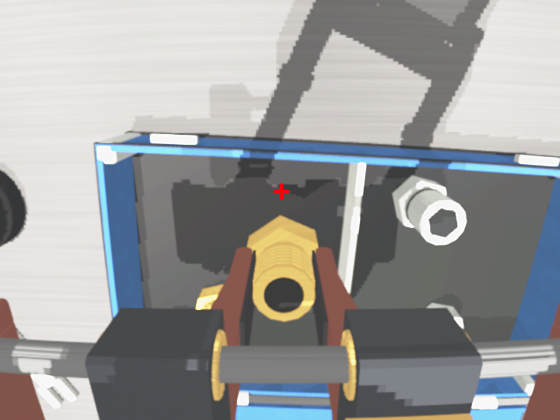

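Fitting in hand, in the right compartment with the divider at col 355 clear of the finger. Lower and release.

Call:
{"method": "step_arm", "body": {"steps": [[0, 0, 32, 0, 0], [0, 0, 32, 0, 0], [0, 0, 22, 0, 0], [0, 0, 10, 0, 0], [0, 0, 0, 0, 0], [0, 0, 0, 0, 40], [0, 0, 0, 0, 40], [0, 0, 0, 0, 40]]}}

```text
clock: 15.08
tcp_pos: [0.5066, -0.1961, 0.0419]
eef_rot: [0.707, 0.708, 0.0, 0.001]
contact_force: [0.7, 0.0, -0.2]
grip_width: 0.0394
```

Run:
```python
from h import *
s=manip.state();print(wc(s["tcp_pos"]))
p=s["tcp_pos"]
plan([(p[0],p[1],.15,90),(.519,.27,.14,90)],44)
```

```text
[-0.04944247 -0.04997634]
at [ 0.5066 -0.1961  0.0419] yaw 90.07 grip 0.0394 t 15.08 F [ 0.7  0.  -0.2]
-> [ 0.5066 -0.1961  0.15  ] 90 3
   [[0.0, 0.0, -36.0, 0.02, 44], [0.0, 0.0, -36.0, 0.02, 44], [0.0, 0.0, -36.0, 0.02, 44]]
-> [0.519 0.27  0.14 ] 90 12
   [[38.8, 1.0, 0.8, 0.0, 44], [38.8, 1.0, 0.8, 0.0, 44], [38.8, 1.0, 0.8, 0.0, 44], [38.8, 1.0, 0.8, 0.0, 44], [38.8, 1.0, 0.8, 0.0, 44], [38.8, 1.0, 0.8, 0.0, 44], [38.8, 1.0, 0.8, 0.0, 44], [38.8, 1.0, 0.8, 0.0, 44]]
   [[38.8, 1.0, 0.8, 0.0, 44], [38.8, 1.0, 0.8, 0.0, 44], [38.8, 1.0, 0.8, 0.0, 44], [38.8, 1.0, 0.8, 0.0, 44]]
```

Call:
{"method": "step_arm", "body": {"steps": [[0, 0, -36, 0, 40], [0, 0, -36, 0, 40], [0, 0, -36, 0, 40], [38.8, 1, 0.8, 0, 50], [38.8, 1, 0.8, 0, 54], [38.8, 1, 0.8, 0, 54], [38.8, 1, 0.8, 0, 54], [38.8, 1, 0.8, 0, 54]]}}

```text
clock: 15.75
tcp_pos: [0.5108, -0.0007, 0.1457]
eef_rot: [0.707, 0.707, 0.001, 0.001]
contact_force: [0.2, -1.2, 0.1]
grip_width: 0.0538
```

Call:
{"method": "step_arm", "body": {"steps": [[38.8, 1, 0.8, 0, 54], [38.8, 1, 0.8, 0, 54], [38.8, 1, 0.8, 0, 54], [38.8, 1, 0.8, 0, 54], [38.8, 1, 0.8, 0, 54], [38.8, 1, 0.8, 0, 54], [38.8, 1, 0.8, 0, 54], [0, 0, 0, 0, 54]]}}

```text
clock: 16.42
tcp_pos: [0.5166, 0.2755, 0.139]
eef_rot: [0.705, 0.709, 0.001, -0.001]
contact_force: [-0.2, 1.0, -0.7]
grip_width: 0.0538
```

Run:
```python
from h import *
wlook("j_w",[[.519,.27,.045]])
plan([(.519,.27,.034,90)],60)
p,d=parts("j_top")
cv2.imwrite("pics/j_topcase.png",cv2.resize(p[105:270,95:430,::-1],None,fx=2.3,fy=2.3))
```

```text
expected px [[276. 219.]]
at [0.5169 0.2726 0.1391] yaw 90.31 grip 0.0541 t 16.47 F [ 0.2 -0.2  0.8]
-> [0.519 0.27  0.034] 90 3
   [[-0.9, 0.7, 35.0, 0.1, 60], [-0.9, 0.7, 35.0, 0.1, 60], [-0.9, 0.7, 35.0, 0.1, 60]]
[219 218] n 91 zt 0.0476 xy [0.5044 0.1845] mean [0.5041 0.1842] col [168.  97.  27.]
[119 224] n 42 zt 0.0595 xy [0.4885 0.4579] mean [0.4906 0.4573] col [112.   93.5   3.5]
[155 247] n 127 zt 0.0574 xy [0.4233 0.3565] mean [0.4236 0.3562] col [ 99. 102.  98.]
```

View pics/j_w.png

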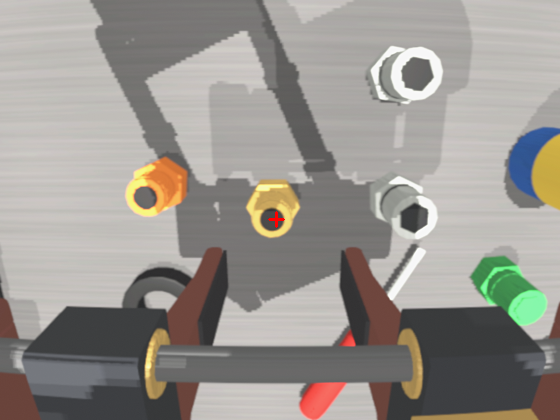

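View pics/j_topcase.png

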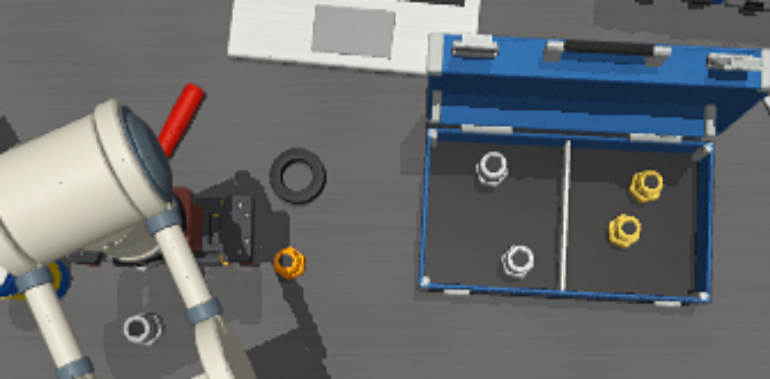

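Golden fitting at (275,218), distinct from the darker orange look-alike at (150,190); both fittings stand in the right compartment (the placed one seems shifted to crop (625,230)). Grasp.

Call:
{"method": "step_arm", "body": {"steps": [[0, 0.5, 35, 0, 54], [0, 0.5, 35, 0, 54], [0, 0, 35, 0, 54], [0, 0, 0, 0, 54], [0, 0, 0, 0, 0], [0, 0, 0, 0, 0], [0, 0, 0, 0, 0], [0, 0, 0, 0, 0]]}}

```text
clock: 17.18
tcp_pos: [0.5203, 0.2696, 0.0373]
eef_rot: [0.707, 0.707, 0.002, 0.001]
contact_force: [0.2, 0.4, 0.4]
grip_width: 0.0306
```

Call:
{"method": "step_arm", "body": {"steps": [[0, 0, 0, 0, 0], [0, 0, 0, 0, 0], [0, 0, -20, 0, 0], [0, 0, -30, 0, 0], [0, 0, -40, 0, 0], [0, 0, -30, 0, 0]]}}

```text
clock: 17.68
tcp_pos: [0.5186, 0.2693, 0.1568]
eef_rot: [0.707, 0.707, 0.001, 0.0]
contact_force: [1.9, 0.9, -1.0]
grip_width: 0.0264
```

Run:
```python
from h import *
for uv in ((95+647/2.3,105+183/2.3),(95+628/2.3,105+228/2.3)): print(wc(onplane("top",uv,.049)[0]))
w=cw(-.05,-.118)
plan([(w[0],w[1],.14,90)],0)
```

```text
[ 0.04124981 -0.09477685]
[-0.01379389 -0.07402996]
at [0.5186 0.2693 0.1568] yaw 90.04 grip 0.0264 t 17.68 F [ 1.9  0.9 -1. ]
-> [ 0.5024 -0.264   0.14  ] 90 14
   [[-38.1, -1.2, 1.2, 0.0, 0], [-38.1, -1.2, 1.2, 0.0, 0], [-38.1, -1.2, 1.2, 0.0, 0], [-38.1, -1.2, 1.2, 0.0, 0], [-38.1, -1.2, 1.2, 0.0, 0], [-38.1, -1.2, 1.2, 0.0, 0], [-38.1, -1.2, 1.2, 0.0, 0], [-38.1, -1.2, 1.2, 0.0, 0]]
   [[-38.1, -1.2, 1.2, 0.0, 0], [-38.1, -1.2, 1.2, 0.0, 0], [-38.1, -1.2, 1.2, 0.0, 0], [-38.1, -1.2, 1.2, 0.0, 0], [-38.1, -1.2, 1.2, 0.0, 0], [-38.1, -1.2, 1.2, 0.0, 0]]
```

Call:
{"method": "step_arm", "body": {"steps": [[-38.1, -1.2, 1.2, 0, 0], [-38.1, -1.2, 1.2, 0, 0], [-38.1, -1.2, 1.2, 0, 0], [-38.1, -1.2, 1.2, 0, 0], [-38.1, -1.2, 1.2, 0, 0], [-38.1, -1.2, 1.2, 0, 0], [-38.1, -1.2, 1.2, 0, 0], [-38.1, -1.2, 1.2, 0, 0]]}}

```text
clock: 18.35
tcp_pos: [0.5088, -0.0372, 0.1448]
eef_rot: [0.707, 0.707, 0.0, 0.0]
contact_force: [1.9, -0.2, -1.5]
grip_width: 0.0267
```

Call:
{"method": "step_arm", "body": {"steps": [[-38.1, -2.4, 1.2, 0, 0], [-38.1, -2.4, 1.2, 0, 0], [-38.1, -2.4, 1.2, 0, 0], [-38.1, -2.4, 1.2, 0, 0], [-38.1, -2.4, 1.2, 0, 0], [-38.1, -2.4, 1.2, 0, 0], [0, 0, 0, 0, 0], [0, 0, 0, 0, 0]]}}

```text
clock: 19.02
tcp_pos: [0.4943, -0.2658, 0.1369]
eef_rot: [0.708, 0.706, -0.0, -0.0]
contact_force: [-0.8, 0.5, -0.6]
grip_width: 0.0263
```

Run:
```python
from h import *
s,p,d=wlook("k_w",[[.5,-.2,.0]])
w=cw(-.058,-.116)
plan([(w[0],w[1],.04,90)],0);print(wc(s["tcp_pos"]))
```

```text
expected px [[367. 204.]]
at [ 0.4947 -0.2644  0.1371] yaw 89.94 grip 0.0263 t 19.07 F [ 0.1  1.2 -2.1]
-> [ 0.4945 -0.2616  0.04  ] 90 3
   [[0.9, -0.1, 32.4, -0.02, 0], [0.9, -0.1, 32.4, -0.02, 0], [0.9, -0.1, 32.4, -0.02, 0]]
[-0.05801187 -0.120185  ]
```

View pics/k_w.png

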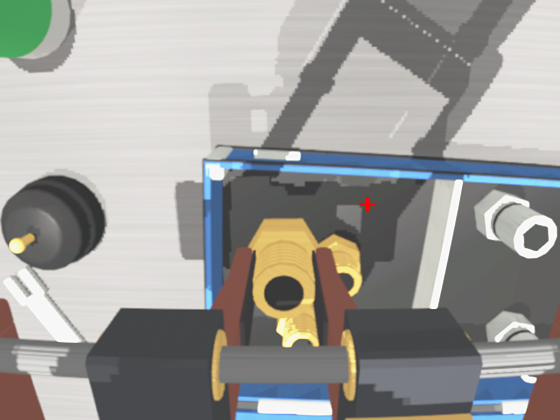

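Call:
{"method": "step_arm", "body": {"steps": [[2, 2, 32, 0, 0], [1, 1, 32, 0, 0], [0, 0, 23, 0, 0], [0, 0, 9, 0, 0], [0, 0, 0, 0, 0], [0, 0, 0, 0, 40], [0, 0, 0, 0, 40], [0, 0, 0, 0, 40]]}}

```text
clock: 19.73
tcp_pos: [0.4987, -0.261, 0.0425]
eef_rot: [0.707, 0.708, 0.0, 0.001]
contact_force: [0.1, -0.4, 0.5]
grip_width: 0.0395
```

Run:
```python
from h import *
s=manip.state();print(wc(s["tcp_pos"]))
p=s["tcp_pos"]
plan([(p[0],p[1],.16,90),(.424,.356,.16,165)],44)
```

```text
[-0.0538686  -0.11518548]
at [ 0.4987 -0.261   0.0425] yaw 90.07 grip 0.0395 t 19.73 F [ 0.1 -0.4  0.5]
-> [ 0.4987 -0.261   0.16  ] 90 3
   [[0.0, 0.0, -39.2, 0.02, 44], [0.0, 0.0, -39.2, 0.02, 44], [0.0, 0.0, -39.2, 0.02, 44]]
-> [0.424 0.356 0.16 ] 165 16
   [[38.6, -4.7, -0.0, -4.69, 44], [38.8, -1.5, -0.0, -4.69, 44], [38.8, 1.7, -0.0, -4.69, 44], [38.5, 4.8, -0.0, -4.69, 44], [38.0, 8.0, -0.0, -4.69, 44], [37.2, 11.1, -0.0, -4.69, 44], [36.2, 14.1, -0.0, -4.69, 44], [34.9, 17.0, -0.0, -4.69, 44]]
   [[33.4, 19.8, -0.0, -4.69, 44], [31.7, 22.4, -0.0, -4.69, 44], [29.8, 25.0, -0.0, -4.69, 44], [27.6, 27.3, -0.0, -4.69, 44], [25.3, 29.5, -0.0, -4.69, 44], [22.8, 31.4, -0.0, -4.69, 44], [20.2, 33.2, -0.0, -4.69, 44], [17.4, 34.7, -0.0, -4.69, 44]]
```

Call:
{"method": "step_arm", "body": {"steps": [[0, 0, -39.2, 0, 40], [0, 0, -39.2, 0, 40], [0, 0, -39.2, 0, 40], [38.6, -4.7, 0, -4.69, 54], [38.8, -1.5, 0, -4.69, 54], [38.8, 1.7, 0, -4.69, 54], [38.5, 4.8, 0, -4.69, 54], [38, 8, 0, -4.69, 54]]}}

```text
clock: 20.4
tcp_pos: [0.4741, -0.0669, 0.1598]
eef_rot: [0.547, 0.837, 0.0, 0.001]
contact_force: [-0.5, 0.8, 0.1]
grip_width: 0.0543
```

Call:
{"method": "step_arm", "body": {"steps": [[37.2, 11.1, 0, -4.69, 54], [36.2, 14.1, 0, -4.69, 54], [34.9, 17, 0, -4.69, 54], [33.4, 19.8, 0, -4.69, 54], [31.7, 22.4, 0, -4.69, 54], [29.8, 25, 0, -4.69, 54], [27.6, 27.3, 0, -4.69, 54], [25.3, 29.5, 0, -4.69, 54]]}}

```text
clock: 21.07
tcp_pos: [0.4366, 0.2421, 0.1599]
eef_rot: [0.248, 0.969, 0.001, 0.001]
contact_force: [1.0, 0.4, 0.1]
grip_width: 0.0543
```

Call:
{"method": "step_arm", "body": {"steps": [[22.8, 31.4, 0, -4.69, 54], [20.2, 33.2, 0, -4.69, 54], [17.4, 34.7, 0, -4.69, 54], [0, 0, 0, 0, 54], [0, 0, 0, 0, 54]]}}

```text
clock: 21.48
tcp_pos: [0.4221, 0.3575, 0.1589]
eef_rot: [0.128, 0.992, 0.0, 0.0]
contact_force: [0.6, -0.2, -0.3]
grip_width: 0.0541
```

Run:
```python
from h import *
wlook("l_w",[[.424,.356,.055],[.514,.364,.055]])
plan([(.424,.356,.037,165)],54)
p,d=parts("l_top")
cv2.imwrite("pics/l_topcase.png",cv2.resize(p[105:270,95:430,::-1],None,fx=2.3,fy=2.3))
```

```text
expected px [[280. 210.]
 [164. 249.]]
at [0.4226 0.3562 0.1591] yaw 165.13 grip 0.0539 t 21.53 F [ 0.  -0.1 -0.5]
-> [0.424 0.356 0.037] 165 4
   [[-0.4, 0.0, 30.5, 0.03, 54], [-0.4, 0.0, 30.5, 0.03, 54], [-0.4, 0.0, 30.5, 0.03, 54], [-0.4, 0.0, 30.5, 0.03, 54]]
[119 188] n 132 zt 0.0575 xy [0.5859 0.4627] mean [0.5861 0.461 ] col [ 48. 186.  87.]
[155 214] n 91 zt 0.0564 xy [0.5143 0.3616] mean [0.5153 0.36  ] col [80. 82. 80.]
[219 218] n 92 zt 0.0473 xy [0.5042 0.1847] mean [0.5039 0.1842] col [198.5 135.   35. ]
[115 219] n 36 zt 0.0725 xy [0.4965 0.4637] mean [0.4976 0.4615] col [113.5  95.    1. ]
[155 247] n 129 zt 0.058 xy [0.4233 0.3564] mean [0.4238 0.3563] col [78. 80. 78.]
```

View pics/l_w.png

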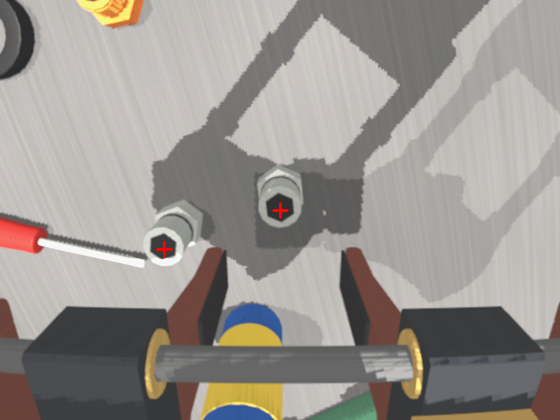

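View pics/l_topcase.png

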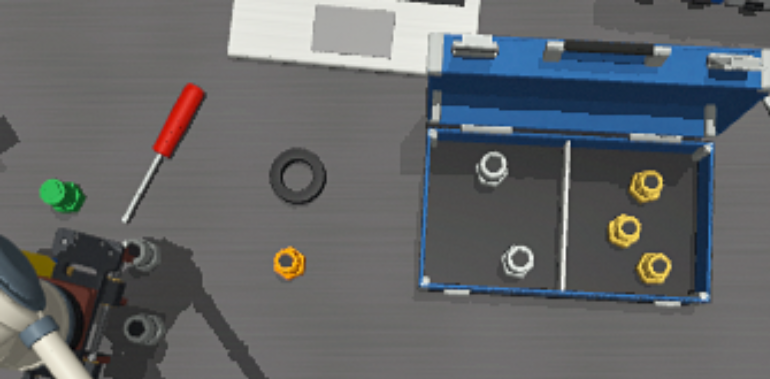

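Both remaining silver sockets sit on their crosses at (280,210) and (164,249); three fittings stand in the right compartment. Grasp the first socket.

Call:
{"method": "step_arm", "body": {"steps": [[0, 0, 30.5, 0, 54], [0, 0, 30.5, 0, 54], [0, 0, 30.5, 0, 54], [0, 0, 30.5, 0, 54], [0, 0, 0, 0, 54], [0, 0, 0, 0, 0], [0, 0, 0, 0, 0], [0, 0, 0, 0, 0]]}}

```text
clock: 22.25
tcp_pos: [0.4245, 0.3562, 0.04]
eef_rot: [0.13, 0.991, 0.002, 0.002]
contact_force: [0.9, -0.8, 0.6]
grip_width: 0.0373
```

Call:
{"method": "step_arm", "body": {"steps": [[0, 0, 0, 0, 0], [0, 0, 0, 0, 0], [0, 0, 0, 0, 0], [0, 0, -20, 0, 0], [0, 0, -30, 0, 0], [0, 0, -40, 0, 0], [0, 0, -25, 0, 0]]}}

```text
clock: 22.83
tcp_pos: [0.4232, 0.356, 0.1558]
eef_rot: [0.13, 0.992, 0.001, 0.001]
contact_force: [0.2, 1.0, -0.1]
grip_width: 0.0306
```

Run:
```python
from h import *
w=cw(-.055,.118)
plan([(w[0],w[1],.14,90)],0)
```

```text
at [0.4232 0.356  0.1558] yaw 165.08 grip 0.0306 t 22.83 F [ 0.2  1.  -0.1]
-> [ 0.5102 -0.0281  0.14  ] 90 11
   [[-16.6, -31.7, 1.4, 6.83, 0], [-20.3, -29.5, 1.4, 6.83, 0], [-23.6, -26.9, 1.4, 6.83, 0], [-26.7, -23.9, 1.4, 6.83, 0], [-29.3, -20.5, 1.4, 6.83, 0], [-31.6, -16.9, 1.4, 6.83, 0], [-33.3, -13.0, 1.4, 6.83, 0], [-34.7, -9.0, 1.4, 6.83, 0]]
   [[-35.5, -4.8, 1.4, 6.83, 0], [-35.8, -0.6, 1.4, 6.83, 0], [-35.6, 3.7, 1.4, 6.83, 0]]
```

Call:
{"method": "step_arm", "body": {"steps": [[-16.6, -31.7, 1.4, 6.83, 0], [-20.3, -29.5, 1.4, 6.83, 0], [-23.6, -26.9, 1.4, 6.83, 0], [-26.7, -23.9, 1.4, 6.83, 0], [-29.3, -20.5, 1.4, 6.83, 0], [-31.6, -16.9, 1.4, 6.83, 0], [-33.3, -13, 1.4, 6.83, 0], [-34.7, -9, 1.4, 6.83, 0]]}}

```text
clock: 23.5
tcp_pos: [0.4861, 0.0747, 0.1411]
eef_rot: [0.573, 0.82, 0.0, 0.0]
contact_force: [0.3, 0.1, -0.8]
grip_width: 0.0305
```

Call:
{"method": "step_arm", "body": {"steps": [[-35.5, -4.8, 1.4, 6.83, 0], [-35.8, -0.6, 1.4, 6.83, 0], [-35.6, 3.7, 1.4, 6.83, 0], [0, 0, 0, 0, 0], [0, 0, 0, 0, 0]]}}

```text
clock: 23.92
tcp_pos: [0.5096, -0.03, 0.1364]
eef_rot: [0.708, 0.706, -0.0, -0.0]
contact_force: [-0.1, 0.3, -1.1]
grip_width: 0.0306
```

Run:
```python
from h import *
s,p,d=wlook("m_w",[[.5,-.1,.0]])
w=cw(-.055,.118)
plan([(w[0],w[1],.044,90)],0);print(wc(s["tcp_pos"]))
```

```text
expected px [[194. 186.]]
at [ 0.5095 -0.0288  0.1365] yaw 89.92 grip 0.0302 t 23.97 F [ 0.3  0.  -0.8]
-> [ 0.5102 -0.0281  0.044 ] 90 3
   [[0.2, 0.2, 30.8, -0.03, 0], [0.2, 0.2, 30.8, -0.03, 0], [0.2, 0.2, 30.8, -0.03, 0]]
[-0.05543673  0.11602452]
```

View pics/m_w.png

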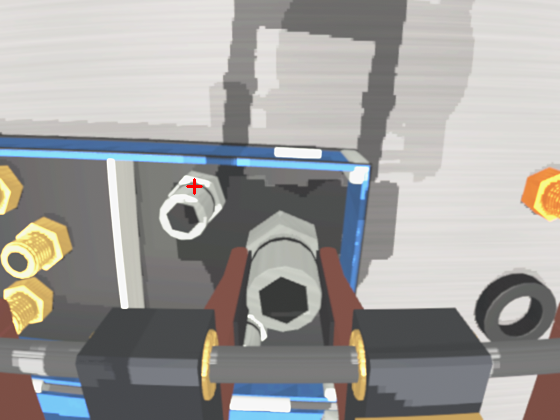

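Clear of the other socket (190,210) and of the wall at col 355. Lower and release.

Call:
{"method": "step_arm", "body": {"steps": [[0, 0, 30, 0, 0], [0, 0, 30, 0, 0], [0, 0, 22, 0, 0], [0, 0, 10, 0, 0], [0, 0, 0, 0, 0], [0, 0, 0, 0, 43], [0, 0, 0, 0, 43], [0, 0, 0, 0, 43]]}}

```text
clock: 24.63
tcp_pos: [0.5103, -0.0279, 0.0455]
eef_rot: [0.707, 0.707, 0.001, 0.001]
contact_force: [-0.1, 0.4, -0.8]
grip_width: 0.0426
```

Run:
```python
from h import *
s=manip.state();print(wc(s["tcp_pos"]))
p=s["tcp_pos"]
plan([(p[0],p[1],.16,90),(.45,.25,.16,175),(.514,.364,.16,175)],54)
```

```text
[-0.05489879  0.11815697]
at [ 0.5103 -0.0279  0.0455] yaw 90.01 grip 0.0426 t 24.63 F [-0.1  0.4 -0.8]
-> [ 0.5103 -0.0279  0.16  ] 90 3
   [[0.0, 0.0, -38.2, 0.0, 54], [0.0, 0.0, -38.2, 0.0, 54], [0.0, 0.0, -38.2, 0.0, 54]]
-> [0.45 0.25 0.16] 175 13
   [[21.4, -4.6, -0.0, -6.54, 54], [21.8, -2.2, -0.0, -6.54, 54], [21.9, 0.3, -0.0, -6.54, 54], [21.7, 2.8, -0.0, -6.54, 54], [21.2, 5.3, -0.0, -6.54, 54], [20.5, 7.6, -0.0, -6.54, 54], [19.5, 9.9, -0.0, -6.54, 54], [18.2, 12.1, -0.0, -6.54, 54]]
   [[16.7, 14.1, -0.0, -6.54, 54], [15.0, 15.9, -0.0, -6.54, 54], [13.1, 17.5, -0.0, -6.54, 54], [11.0, 18.9, -0.0, -6.54, 54], [8.8, 20.0, -0.0, -6.54, 54]]
-> [0.514 0.364 0.16 ] 175 4
   [[-13.5, 29.8, -0.0, 0.0, 54], [-13.5, 29.8, -0.0, 0.0, 54], [-13.5, 29.8, -0.0, 0.0, 54], [-13.5, 29.8, -0.0, 0.0, 54]]
```

Call:
{"method": "step_arm", "body": {"steps": [[0, 0, -38.2, 0, 43], [0, 0, -38.2, 0, 43], [0, 0, -38.2, 0, 43], [21.4, -4.6, 0, -6.54, 54], [21.8, -2.2, 0, -6.54, 54], [21.9, 0.3, 0, -6.54, 54], [21.7, 2.8, 0, -6.54, 54], [21.2, 5.3, 0, -6.54, 54]]}}

```text
clock: 25.3
tcp_pos: [0.4865, 0.0796, 0.1599]
eef_rot: [0.477, 0.879, 0.0, 0.001]
contact_force: [-0.0, -0.8, 0.1]
grip_width: 0.054
```

Call:
{"method": "step_arm", "body": {"steps": [[20.5, 7.6, 0, -6.54, 54], [19.5, 9.9, 0, -6.54, 54], [18.2, 12.1, 0, -6.54, 54], [16.7, 14.1, 0, -6.54, 54], [15, 15.9, 0, -6.54, 54], [13.1, 17.5, 0, -6.54, 54], [11, 18.9, 0, -6.54, 54], [8.8, 20, 0, -6.54, 54]]}}

```text
clock: 25.97
tcp_pos: [0.4495, 0.2508, 0.1598]
eef_rot: [0.041, 0.999, 0.0, 0.001]
contact_force: [-0.8, -0.7, 0.5]
grip_width: 0.0542
```

Run:
```python
from h import *
p,d=parts("n_top",box=(60,175,245,275))
cv2.imwrite("pics/n_topcase.png",cv2.resize(p[105:270,65:430,::-1],None,fx=2.15,fy=2.15))
m=(d>0); v,u=np.mgrid[200:245,75:130].reshape(2,-1);P=cloud("top",np.c_[u,v],d);Q=P[(P[:,2]>.15)&(P[:,2]<.19)];print("can top",Q.min(0),Q.max(0))
plan([(.514,.364,.16,175)],54)
```

```text
[ 65 179] n 56 zt 0.0728 xy [0.6104 0.6011] mean [0.6107 0.6009] col [84. 78. 74.]
[119 188] n 132 zt 0.0579 xy [0.5859 0.4618] mean [0.5861 0.4613] col [ 49. 186.  87.]
[219 218] n 90 zt 0.0476 xy [0.5043 0.1846] mean [0.5039 0.1844] col [171.5 100.5  27. ]
[ 63 255] n 41 zt 0.0449 xy [0.4114 0.6182] mean [0.4093 0.6172] col [49. 93. 68.]
can top [0.46325333 0.47183408 0.15381935] [0.5109341  0.51099245 0.17398996]
at [0.4485 0.2539 0.1597] yaw 175.85 grip 0.0538 t 26.02 F [-1.9  1.3  0. ]
-> [0.514 0.364 0.16 ] 175 4
   [[-14.3, 28.6, -0.1, 0.21, 54], [-14.2, 28.7, -0.1, 0.21, 54], [-14.1, 28.7, -0.1, 0.21, 54], [-14.0, 28.8, -0.1, 0.21, 54]]
```

View pics/n_topcase.png

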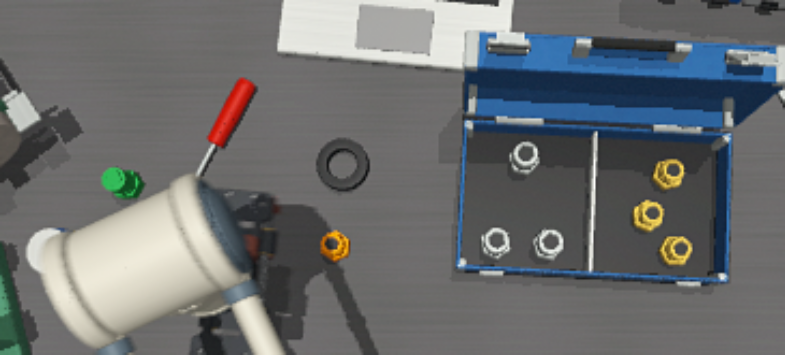

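Call:
{"method": "step_arm", "body": {"steps": [[-14.1, 29.2, 0, 0, 54], [-14.1, 29.2, 0, 0, 54], [-14.1, 29.2, 0, 0, 54], [-14.1, 29.2, 0, 0, 54], [0, 0, 0, 0, 54], [0, 0, 0, 0, 54]]}}

```text
clock: 26.52
tcp_pos: [0.5163, 0.3616, 0.1576]
eef_rot: [0.044, 0.999, -0.001, -0.001]
contact_force: [0.3, 1.0, 0.1]
grip_width: 0.054
```

Run:
```python
from h import *
wlook("o_w",[[.514,.364,.055]])
plan([(.5145,.3635,.037,175)],54)
```

```text
expected px [[286. 215.]]
at [0.5161 0.3608 0.1586] yaw 174.96 grip 0.054 t 26.57 F [-0.  -0.6 -0. ]
-> [0.5145 0.3635 0.037 ] 175 4
   [[0.5, 0.6, 30.4, -0.01, 54], [0.5, 0.6, 30.4, -0.01, 54], [0.5, 0.6, 30.4, -0.01, 54], [0.5, 0.6, 30.4, -0.01, 54]]
```

View pics/o_w.png

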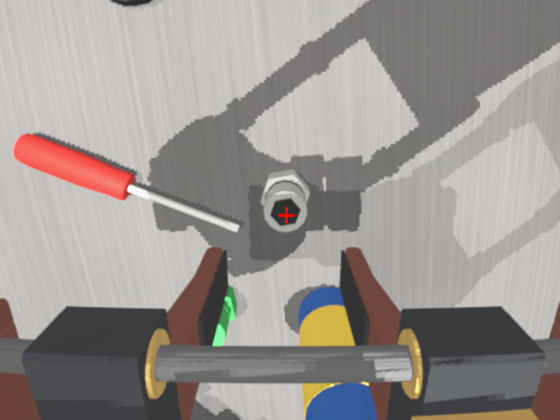

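Silver socket at (286,215) on the cross; the screwdriver tip (240,228) is about 30 mm off in y, and fingers stay 23 mm above the bench. Grasp.

Call:
{"method": "step_arm", "body": {"steps": [[0.5, 0.6, 30.4, 0, 50], [0.5, 0.6, 30.4, 0, 50], [0.5, 0.6, 30.4, 0, 50], [0.5, 0.6, 30.4, 0, 50], [0, 0, 0, 0, 50], [0, 0, 0, 0, 0], [0, 0, 0, 0, 0], [0, 0, 0, 0, 0]]}}

```text
clock: 27.23
tcp_pos: [0.5159, 0.3639, 0.0412]
eef_rot: [0.044, 0.999, 0.002, 0.002]
contact_force: [-0.7, -0.8, 0.9]
grip_width: 0.0335
```

Call:
{"method": "step_arm", "body": {"steps": [[0, 0, 0, 0, 0], [0, 0, 0, 0, 0], [0, 0, 0, 0, 0], [0, 0, -20, 0, 0], [0, 0, -30, 0, 0], [0, 0, -40, 0, 0], [0, 0, -25, 0, 0]]}}

```text
clock: 27.82
tcp_pos: [0.5151, 0.3638, 0.1573]
eef_rot: [0.044, 0.999, 0.001, 0.002]
contact_force: [0.8, 1.3, -0.6]
grip_width: 0.0303
```

Run:
```python
from h import *
w=cw(-.005,.08)
plan([(w[0],w[1],.145,90)],0)
```

```text
at [0.5151 0.3638 0.1573] yaw 174.96 grip 0.0303 t 27.82 F [ 0.8  1.3 -0.6]
-> [ 0.558  -0.0687  0.145 ] 90 13
   [[-6.2, -32.9, 0.9, 6.54, 0], [-9.9, -31.9, 0.9, 6.54, 0], [-13.5, -30.6, 0.9, 6.54, 0], [-16.9, -28.9, 0.9, 6.54, 0], [-20.1, -26.8, 0.9, 6.54, 0], [-23.0, -24.3, 0.9, 6.54, 0], [-25.6, -21.5, 0.9, 6.54, 0], [-27.9, -18.5, 0.9, 6.54, 0]]
   [[-29.8, -15.2, 0.9, 6.54, 0], [-31.3, -11.7, 0.9, 6.54, 0], [-32.5, -8.0, 0.9, 6.54, 0], [-33.2, -4.3, 0.9, 6.54, 0], [-33.4, -0.5, 0.9, 6.54, 0]]
```

Call:
{"method": "step_arm", "body": {"steps": [[-6.2, -32.9, 0.9, 6.54, 0], [-9.9, -31.9, 0.9, 6.54, 0], [-13.5, -30.6, 0.9, 6.54, 0], [-16.9, -28.9, 0.9, 6.54, 0], [-20.1, -26.8, 0.9, 6.54, 0], [-23, -24.3, 0.9, 6.54, 0], [-25.6, -21.5, 0.9, 6.54, 0], [-27.9, -18.5, 0.9, 6.54, 0]]}}

```text
clock: 28.48
tcp_pos: [0.5409, 0.0955, 0.1463]
eef_rot: [0.482, 0.876, 0.001, 0.001]
contact_force: [-0.1, -0.6, -1.8]
grip_width: 0.0307
```

Call:
{"method": "step_arm", "body": {"steps": [[-29.8, -15.2, 0.9, 6.54, 0], [-31.3, -11.7, 0.9, 6.54, 0], [-32.5, -8, 0.9, 6.54, 0], [-33.2, -4.3, 0.9, 6.54, 0], [-33.4, -0.5, 0.9, 6.54, 0], [0, 0, 0, 0, 0], [0, 0, 0, 0, 0]]}}

```text
clock: 29.07
tcp_pos: [0.5573, -0.0711, 0.1414]
eef_rot: [0.708, 0.706, 0.0, 0.0]
contact_force: [-0.3, 0.8, -2.0]
grip_width: 0.0304
```

Run:
```python
from h import *
s,p,d=wlook("q_w",[[.5,-.1,.0]])
w=cw(-.005,.08)
plan([(w[0],w[1],.044,90)],0);print(wc(s["tcp_pos"]))
```

```text
expected px [[246. 123.]]
at [ 0.5573 -0.0697  0.1414] yaw 89.92 grip 0.0304 t 29.12 F [-0.1  0.4 -1.2]
-> [ 0.558  -0.0687  0.044 ] 90 3
   [[0.3, 0.2, 32.5, -0.03, 0], [0.3, 0.2, 32.5, -0.03, 0], [0.3, 0.2, 32.5, -0.03, 0]]
[-0.00556873  0.07763558]
```

View pics/q_w.png

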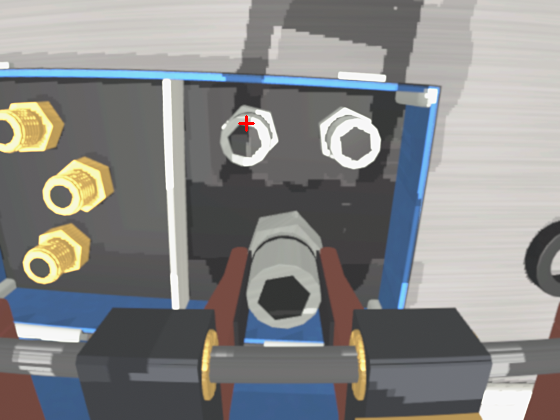

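Call:
{"method": "step_arm", "body": {"steps": [[0, 0, 32, 0, 0], [0, 0, 32, 0, 0], [0, 0, 23, 0, 0], [0, 0, 10, 0, 0], [0, 0, 0, 0, 0], [0, 0, 0, 0, 43], [0, 0, 0, 0, 43], [0, 0, 0, 0, 43]]}}

```text
clock: 29.78
tcp_pos: [0.5578, -0.0688, 0.0447]
eef_rot: [0.707, 0.707, 0.001, 0.001]
contact_force: [0.4, 0.5, 0.4]
grip_width: 0.0421
```

Call:
{"method": "step_arm", "body": {"steps": [[0, 0, -30, 0, 43], [0, 0, -35, 0, 43], [0, 0, -38, 0, 43], [30, 0, -10, 0, 43], [40, -20, -10, 0, 43], [40, -30, -10, 0, 43], [30, -30, -10, 0, 43], [30, -20, -10, 0, 43]]}}

```text
clock: 30.45
tcp_pos: [0.4643, 0.0897, 0.1944]
eef_rot: [0.707, 0.707, 0.0, 0.0]
contact_force: [-0.3, 0.1, 0.0]
grip_width: 0.0431
```

Run:
```python
from h import *
s=manip.state();print(s["tcp_pos"])
p,d=manip.capture("top")
cv2.imwrite("pics/r_top.png",cv2.resize(p[100:290,65:430,::-1],None,fx=2.1,fy=2.1))
p,d=manip.capture("side"); cv2.imwrite("pics/r_side.png",cv2.resize(p[80:420,120:400,::-1],None,fx=1.7,fy=1.7))
```

```text
[0.46426589 0.08970753 0.19444928]
```

View pics/r_top.png

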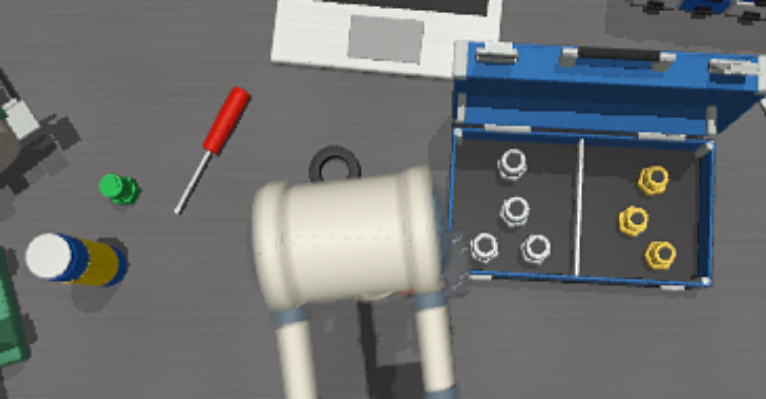

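View pics/r_side.png

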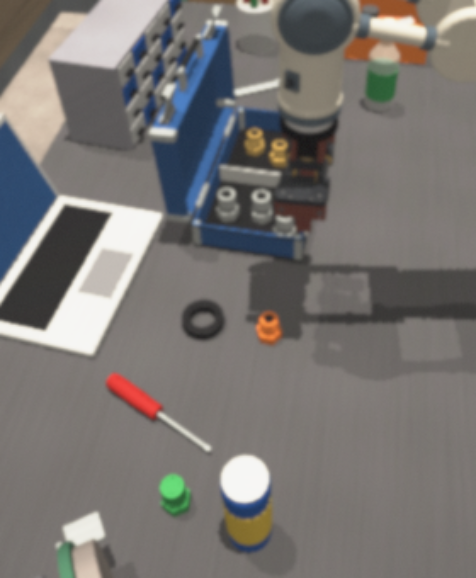

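Four sockets left, three fittings right, all standing; bench has only look-alikes. Now to the handle.

Run:
```python
from h import *
w=cw(.126,0)
plan([(w[0]-.1,w[1]+.01,.38,-3.1),(w[0],w[1],.38,-3.1)],30)
```

```text
at [0.4647 0.0922 0.1969] yaw 90.25 grip 0.0429 t 30.55 F [0.8 0.6 0.7]
-> [ 0.5845 -0.1457  0.38  ] -3.1 14
   [[-17.0, 8.5, -13.1, 6.67, 30], [-15.9, 10.4, -13.1, 6.67, 30], [-14.6, 12.2, -13.1, 6.67, 30], [-13.1, 13.8, -13.1, 6.67, 30], [-11.4, 15.2, -13.1, 6.67, 30], [-9.6, 16.4, -13.1, 6.67, 30], [-7.6, 17.4, -13.1, 6.67, 30], [-5.5, 18.2, -13.1, 6.67, 30]]
   [[-3.4, 18.7, -13.1, 6.67, 30], [-1.2, 19.0, -13.1, 6.67, 30], [1.0, 19.0, -13.1, 6.67, 30], [3.2, 18.7, -13.1, 6.67, 30], [5.4, 18.2, -13.1, 6.67, 30], [7.5, 17.5, -13.1, 6.67, 30]]
-> [ 0.6845 -0.1557  0.38  ] -3.1 3
   [[33.5, 1.5, -0.0, -0.0, 30], [33.5, 1.5, -0.0, -0.0, 30], [33.5, 1.5, -0.0, -0.0, 30]]
```

Call:
{"method": "step_arm", "body": {"steps": [[-17, 8.5, -13.1, 6.67, 30], [-15.9, 10.4, -13.1, 6.67, 30], [-14.6, 12.2, -13.1, 6.67, 30], [-13.1, 13.8, -13.1, 6.67, 30], [-11.4, 15.2, -13.1, 6.67, 30], [-9.6, 16.4, -13.1, 6.67, 30], [-7.6, 17.4, -13.1, 6.67, 30], [-5.5, 18.2, -13.1, 6.67, 30]]}}

```text
clock: 31.22
tcp_pos: [0.5342, -0.0493, 0.299]
eef_rot: [0.95, 0.311, 0.0, 0.0]
contact_force: [-0.5, -0.0, 0.7]
grip_width: 0.0299
```

Call:
{"method": "step_arm", "body": {"steps": [[-3.4, 18.7, -13.1, 6.67, 30], [-1.2, 19, -13.1, 6.67, 30], [1, 19, -13.1, 6.67, 30], [3.2, 18.7, -13.1, 6.67, 30], [5.4, 18.2, -13.1, 6.67, 30], [7.5, 17.5, -13.1, 6.67, 30], [0, 0, 0, 0, 30]]}}

```text
clock: 31.8
tcp_pos: [0.5854, -0.1534, 0.3781]
eef_rot: [0.999, -0.034, 0.001, 0.001]
contact_force: [0.2, -0.2, 0.6]
grip_width: 0.0297
```

Call:
{"method": "step_arm", "body": {"steps": [[33.5, 1.5, 0, 0, 30], [33.5, 1.5, 0, 0, 30], [33.5, 1.5, 0, 0, 30], [0, 0, 0, 0, 30], [0, 0, 0, 0, 30]]}}

```text
clock: 32.22
tcp_pos: [0.6869, -0.161, 0.3695]
eef_rot: [1.0, -0.029, -0.005, -0.001]
contact_force: [0.8, 0.4, -0.6]
grip_width: 0.0302
```

Run:
```python
from h import *
w=cw(.126,0)
s,p,d=wlook("s_w",[[w[0],w[1],.283]])
for r in manip.tip_of("wrist","lid_handle"): print(r["score"],np.round(r["xy"]),onplane("wrist",r["xy"],.283,s)[0].round(4))
v,u=np.mgrid[0:420,0:560].reshape(2,-1)
P=cloud("wrist",np.c_[u,v],d,s);c=p[v,u].astype(int)
h=(c.max(1)<70)&(P[:,2]>.25)&(P[:,2]<.31)&(abs(P[:,1]-w[1])<.04)&(abs(P[:,0]-w[0])<.03)&(v<300);H=P[h]; print(len(H),np.median(H,0),H.min(0),H.max(0))
plan([(w[0],w[1],.278,-3.1)],30)
```

```text
expected px [[281. 210.]]
0.96 [282. 213.] [ 0.6851 -0.1578  0.283 ]
0.25 [189. 202.] [ 0.6248 -0.1464  0.283 ]
1793 [ 0.68415706 -0.15282581  0.28686558] [ 0.67707544 -0.19569658  0.28181535] [ 0.69067478 -0.11675671  0.28947306]
at [ 0.6839 -0.1604  0.3767] yaw -3.36 grip 0.03 t 32.32 F [-0.1  0.4  1. ]
-> [ 0.6845 -0.1557  0.278 ] -3.1 3
   [[0.1, -1.6, 32.9, -0.09, 30], [0.1, -1.6, 32.9, -0.09, 30], [0.1, -1.6, 32.9, -0.09, 30]]
```

View pics/s_w.png

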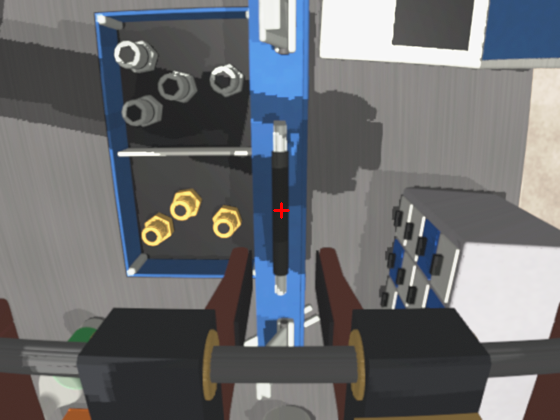

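The handle at (281,210) lies between the fingers. Descend and grip.

Call:
{"method": "step_arm", "body": {"steps": [[0, 0, 33, 0, 30], [0, 0, 33, 0, 30], [0, 0, 32, 0, 30], [0, 0, 0, 0, 30], [0, 0, 0, 0, 0], [0, 0, 0, 0, 0], [0, 0, 0, 0, 0], [0, 0, 0, 0, 0]]}}

```text
clock: 32.98
tcp_pos: [0.6842, -0.1606, 0.2847]
eef_rot: [1.0, -0.03, 0.003, 0.001]
contact_force: [-6.0, 1.6, 5.4]
grip_width: 0.0103
```

Run:
```python
from h import *
s=manip.state();print(s["grip_width"],s["contact_force"],s["tcp_pos"],yaw(s),wc(s["tcp_pos"]))
r=.23;phi0=np.arctan2(.02,.229)
prev=None; rows=[]
for th in np.linspace(1.6,-0.005,33):
    q=np.array([-r*np.cos(phi0+th),r*np.sin(phi0+th)])
    if prev is not None: e=(q-prev)*1000; rows.append([float(round(e[0],1)),0,float(round(-e[1],1)),0,0])
    prev=q
for i in range(0,32,8): print(rows[i:i+8])
```

```text
0.010282557107905634 [-5.96566993  1.59663189  5.37672798] [ 0.68420901 -0.16063583  0.28474386] -3.441689941553419 [ 0.12596001 -0.00493128]
[[-11.5, 0, -1.1, 0, 0], [-11.5, 0, -0.5, 0, 0], [-11.5, 0, 0.1, 0, 0], [-11.5, 0, 0.7, 0, 0], [-11.5, 0, 1.3, 0, 0], [-11.4, 0, 1.8, 0, 0], [-11.3, 0, 2.4, 0, 0], [-11.1, 0, 3.0, 0, 0]]
[[-11.0, 0, 3.5, 0, 0], [-10.8, 0, 4.1, 0, 0], [-10.6, 0, 4.6, 0, 0], [-10.3, 0, 5.1, 0, 0], [-10.1, 0, 5.6, 0, 0], [-9.8, 0, 6.1, 0, 0], [-9.4, 0, 6.6, 0, 0], [-9.1, 0, 7.1, 0, 0]]
[[-8.7, 0, 7.5, 0, 0], [-8.3, 0, 8.0, 0, 0], [-7.9, 0, 8.4, 0, 0], [-7.5, 0, 8.8, 0, 0], [-7.1, 0, 9.1, 0, 0], [-6.6, 0, 9.5, 0, 0], [-6.1, 0, 9.8, 0, 0], [-5.6, 0, 10.1, 0, 0]]
[[-5.1, 0, 10.3, 0, 0], [-4.6, 0, 10.6, 0, 0], [-4.0, 0, 10.8, 0, 0], [-3.5, 0, 11.0, 0, 0], [-2.9, 0, 11.2, 0, 0], [-2.4, 0, 11.3, 0, 0], [-1.8, 0, 11.4, 0, 0], [-1.2, 0, 11.5, 0, 0]]
```

Call:
{"method": "step_arm", "body": {"steps": [[-11.5, 0, -1.1, 0, 0], [-11.5, 0, -0.5, 0, 0], [-11.5, 0, 0.1, 0, 0], [-11.5, 0, 0.7, 0, 0], [-11.5, 0, 1.3, 0, 0], [-11.4, 0, 1.8, 0, 0], [-11.3, 0, 2.4, 0, 0], [-11.1, 0, 3, 0, 0]]}}

```text
clock: 33.65
tcp_pos: [0.5937, -0.1556, 0.2772]
eef_rot: [1.0, -0.03, 0.005, 0.002]
contact_force: [-1.4, -0.6, 7.0]
grip_width: 0.0095
```

Call:
{"method": "step_arm", "body": {"steps": [[-11, 0, 3.5, 0, 0], [-10.8, 0, 4.1, 0, 0], [-10.6, 0, 4.6, 0, 0], [-10.3, 0, 5.1, 0, 0], [-10.1, 0, 5.6, 0, 0], [-9.8, 0, 6.1, 0, 0], [-9.4, 0, 6.6, 0, 0], [-9.1, 0, 7.1, 0, 0]]}}

```text
clock: 34.32
tcp_pos: [0.5118, -0.1511, 0.234]
eef_rot: [1.0, -0.03, 0.003, 0.002]
contact_force: [-6.6, -1.0, 7.9]
grip_width: 0.0101
```

Call:
{"method": "step_arm", "body": {"steps": [[-8.7, 0, 7.5, 0, 0], [-8.3, 0, 8, 0, 0], [-7.9, 0, 8.4, 0, 0], [-7.5, 0, 8.8, 0, 0], [-7.1, 0, 9.1, 0, 0], [-6.6, 0, 9.5, 0, 0], [-6.1, 0, 9.8, 0, 0], [-5.6, 0, 10.1, 0, 0]]}}

```text
clock: 34.98
tcp_pos: [0.4531, -0.1478, 0.1606]
eef_rot: [1.0, -0.031, -0.0, 0.001]
contact_force: [-11.4, -1.3, 3.4]
grip_width: 0.01
```

Run:
```python
from h import *
s=manip.state();print(s["grip_width"],s["contact_force"],s["tcp_pos"],yaw(s),wc(s["tcp_pos"]))
x=wc(s["tcp_pos"])[0]-.099;z=s["tcp_pos"][2]+.005-.055
print("lid est",np.pi-np.arctan2(z,x)-np.arctan2(.02,.229),np.hypot(x,z))
```

```text
0.010047346635657874 [-11.43458016  -1.31228067   3.42188186] [ 0.45305114 -0.14781983  0.16059265] -3.5081849507978053 [-0.10555267 -0.00463477]
lid est 0.40852587850950967 0.23253500847923578
```

Call:
{"method": "step_arm", "body": {"steps": [[-5.1, 0, 10.3, 0, 0], [-4.6, 0, 10.6, 0, 0], [-4, 0, 10.8, 0, 0], [-3.5, 0, 11, 0, 0], [-2.9, 0, 11.2, 0, 0], [-2.4, 0, 11.3, 0, 0], [-1.8, 0, 11.4, 0, 0], [-1.2, 0, 9, 0, 0]]}}

```text
clock: 35.65
tcp_pos: [0.4291, -0.1465, 0.075]
eef_rot: [1.0, -0.03, 0.0, 0.002]
contact_force: [-21.6, 5.2, 49.0]
grip_width: 0.0098
```

Run:
```python
from h import *
s=manip.state();print(s["grip_width"],s["contact_force"],s["tcp_pos"],yaw(s),wc(s["tcp_pos"]))
```

```text
0.009824828996504827 [-21.57691653   5.22303604  49.03893674] [ 0.42910869 -0.14653796  0.07496246] -3.4759068624030056 [-0.12952941 -0.00464956]
```

Lid is on its seat (49 N up). Relax, hold, release and rise.

Call:
{"method": "step_arm", "body": {"steps": [[0, 0, -3, 0, 0], [0, 0, 0, 0, 0], [0, 0, 0, 0, 0], [0, 0, 0, 0, 30], [0, 0, 0, 0, 30], [0, 0, 0, 0, 30], [0, 0, -30, 0, 30], [0, 0, -40, 0, 30]]}}

```text
clock: 36.32
tcp_pos: [0.4277, -0.1444, 0.1428]
eef_rot: [1.0, -0.03, -0.003, -0.001]
contact_force: [1.2, -0.2, -0.3]
grip_width: 0.0297
```

Call:
{"method": "step_arm", "body": {"steps": [[0, 0, -40, 0, 10], [0, 0, -10, 0, 0], [-30, 0, 0, 0, 0], [-30, 0, 0, 0, 0], [0, 0, 0, 0, 0]]}}

```text
clock: 36.73
tcp_pos: [0.367, -0.1414, 0.1964]
eef_rot: [1.0, -0.03, 0.001, 0.001]
contact_force: [-0.3, 1.1, -0.3]
grip_width: 0.0016
```

Run:
```python
from h import *
s,p,d=wlook("t_w",[[.43,-.14,.075]])
q,e=manip.capture("side"); cv2.imwrite("pics/t_side.png",cv2.resize(q[80:300,160:420,::-1],None,fx=2.5,fy=2.5))
for n in("latch_left_tip","latch_right_tip","latch_left_pivot","latch_right_pivot"):
    for r in manip.tip_of("side",n): print(n,round(r["score"],2),np.round(r["xy"],1),wc(onplane("side",r["xy"],.077)[0]).round(4))
t,dt=manip.capture("top")
v,u=np.mgrid[225:260,270:410].reshape(2,-1);P=cloud("top",np.c_[u,v],dt);K=np.array([wc(a) for a in P])
for sy in(1,-1):
    k=(abs(K[:,1]-sy*.125)<.017)&(P[:,2]>.025)&(K[:,0]<-.1); 
    for a,z in sorted(zip(K[k,0].round(3),P[k,2].round(3)))[::8]: print(sy,a,z)
print(wc(s["tcp_pos"]),s["tcp_pos"])
```

```text
expected px [[367. 195.]]
latch_left_tip 0.45 [313.  209.3] [-0.135   0.1354]
latch_right_tip 0.44 [325.9 158.3] [-0.1446 -0.0999]
latch_right_pivot 0.68 [317.  155.3] [-0.1141 -0.11  ]
1 -0.147 0.071
1 -0.145 0.074
1 -0.144 0.076
1 -0.142 0.069
1 -0.141 0.07
1 -0.139 0.072
1 -0.137 0.072
1 -0.135 0.07
1 -0.134 0.075
1 -0.132 0.071
1 -0.13 0.068
1 -0.129 0.075
1 -0.128 0.075
1 -0.126 0.076
1 -0.124 0.075
1 -0.123 0.077
1 -0.121 0.077
1 -0.119 0.075
1 -0.118 0.079
1 -0.116 0.076
1 -0.115 0.079
1 -0.113 0.078
1 -0.111 0.075
1 -0.11 0.081
1 -0.108 0.08
1 -0.106 0.081
1 -0.104 0.074
1 -0.103 0.083
1 -0.102 0.087
-1 -0.132 0.06
-1 -0.127 0.066
-1 -0.125 0.068
-1 -0.123 0.07
-1 -0.122 0.071
-1 -0.12 0.071
-1 -0.118 0.072
-1 -0.117 0.073
-1 -0.115 0.075
-1 -0.114 0.077
-1 -0.112 0.072
-1 -0.11 0.074
-1 -0.109 0.077
-1 -0.107 0.076
-1 -0.106 0.078
-1 -0.104 0.077
-1 -0.103 0.082
-1 -0.102 0.085
-1 -0.1 0.089
[-0.19178174 -0.00292261] [ 0.36704085 -0.141447    0.19641434]
```

View pics/t_side.png

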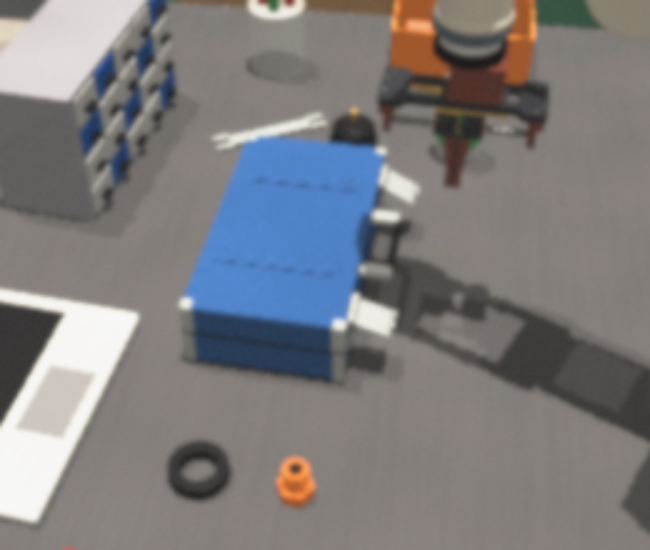

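View pics/t_w.png

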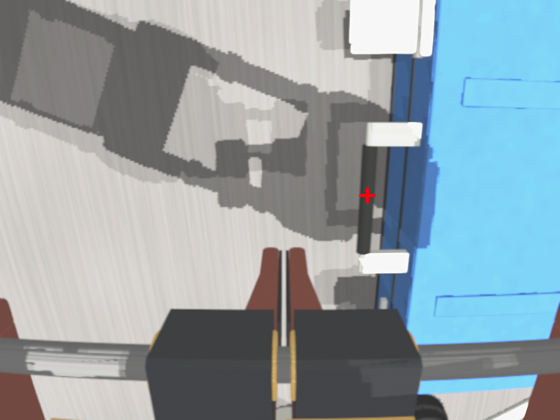

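Lid shut, left latch about straight out at crop (375,315), right one at (400,185) half-way. Fold the left one with closed fingers.

Call:
{"method": "step_arm", "body": {"steps": [[13, -32, 15, -0.4, 0], [14, -32, 15, 0, 0], [14, -32, 15, 0, 0], [14, -32, 15, 0, 0], [0, 0, 0, 0, 0], [0, 0, 0, 0, 0]]}}

```text
clock: 37.58
tcp_pos: [0.431, -0.0152, 0.133]
eef_rot: [1.0, -0.025, -0.002, -0.0]
contact_force: [0.2, 0.3, 0.3]
grip_width: 0.0004
```

Run:
```python
from h import *
s=manip.state();print(s["tcp_pos"],wc(s["tcp_pos"]),yaw(s),s["contact_force"])
```

```text
[ 0.43102287 -0.0151579   0.13303865] [-0.13472291  0.12664177] -2.8091381422393296 [0.15630167 0.30927467 0.31065238]
```

Call:
{"method": "step_arm", "body": {"steps": [[-2, 0, 15, 0, 0], [0, 0, 15, 0, 0], [0, 0, 15, 0, 0], [0, 0, 15, 0, 0], [0, 0, 14, 0, 0], [0, 0, 0, 0, 0]]}}

```text
clock: 38.08
tcp_pos: [0.4279, -0.0176, 0.0586]
eef_rot: [1.0, -0.027, -0.002, 0.0]
contact_force: [-0.5, 0.2, -0.6]
grip_width: 0.0004
```

Call:
{"method": "step_arm", "body": {"steps": [[-20, 0, 0, 0, 0], [-22, 0, 0, 0, 0], [0, 0, 6, 0, 0], [15, 0, 0, 0, 0], [15, 0, 0, 0, 0], [12, 0, 0, 0, 0], [0, 0, 0, 0, 0]]}}

```text
clock: 38.67
tcp_pos: [0.431, -0.0174, 0.0554]
eef_rot: [1.0, -0.027, 0.001, 0.0]
contact_force: [-0.4, 0.5, -0.4]
grip_width: 0.0005
```

Run:
```python
from h import *
s=manip.state();print(s["tcp_pos"],wc(s["tcp_pos"]),yaw(s),s["contact_force"])
```

```text
[ 0.4310497  -0.01744728  0.05544842] [-0.13457231  0.12435718] -3.096170499689955 [-0.40799562  0.48409669 -0.36130234]
```

Keep pushing toward the front face in small rows until force shows.

Call:
{"method": "step_arm", "body": {"steps": [[5, 0, 0, 0, 0], [5, 0, 0, 0, 0], [3, 0, 0, 0, 0], [2, 0, 0, 0, 0], [0, 0, 0, 0, 0]]}}

```text
clock: 39.08
tcp_pos: [0.4442, -0.0175, 0.0546]
eef_rot: [1.0, -0.027, 0.0, 0.0]
contact_force: [-0.4, -0.1, -0.3]
grip_width: 0.0003
```

Run:
```python
from h import *
s=manip.state();print(s["tcp_pos"],wc(s["tcp_pos"]),yaw(s),s["contact_force"])
```

```text
[ 0.44421785 -0.01749495  0.05460881] [-0.12142086  0.1250217 ] -3.043225079948948 [-0.42720953 -0.14845414 -0.34165977]
```

Call:
{"method": "step_arm", "body": {"steps": [[3, 0, 0, 0, 0], [2, 0, 0, 0, 0], [2, 0, 0, 0, 0], [0, 0, 0, 0, 0]]}}

```text
clock: 39.42
tcp_pos: [0.4501, -0.0177, 0.0545]
eef_rot: [1.0, -0.026, -0.002, -0.0]
contact_force: [-5.4, 0.6, 1.5]
grip_width: 0.0005
```

Run:
```python
from h import *
s=manip.state();print(s["tcp_pos"],wc(s["tcp_pos"]),yaw(s),s["contact_force"])
q,e=manip.capture("side"); cv2.imwrite("pics/u_side.png",cv2.resize(q[120:260,240:400,::-1],None,fx=4,fy=4))
```

```text
[ 0.45013027 -0.01771078  0.05447217] [-0.11550542  0.12512593] -3.036049966897855 [-5.4060474   0.5688535   1.49681038]
```

View pics/u_side.png

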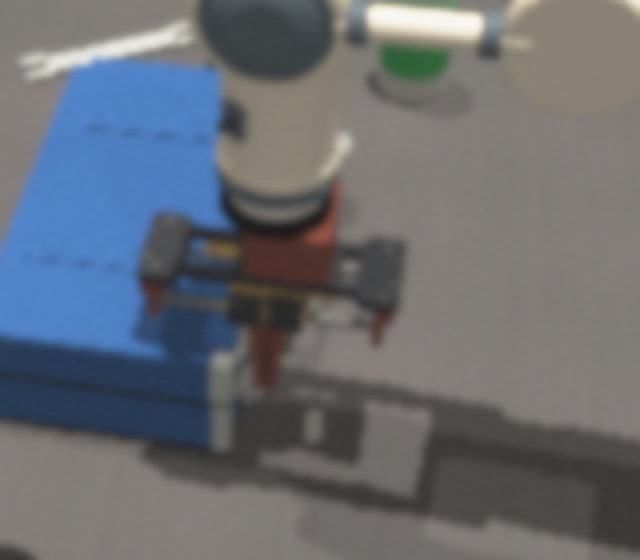

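Call:
{"method": "step_arm", "body": {"steps": [[2, 0, 0, 0, 0], [0, 0, 0, 0, 0], [-20, 0, 0, 0, 0], [-25, 0, 0, 0, 0], [0, 0, -40, 0, 0], [0, 0, -35, 0, 0], [0, 35, -5, 0, 0], [0, 35, 0, 0, 0]]}}

```text
clock: 40.13
tcp_pos: [0.4063, -0.0855, 0.1387]
eef_rot: [1.0, -0.024, 0.004, 0.001]
contact_force: [1.0, 0.1, 0.0]
grip_width: 0.0006
```

Call:
{"method": "step_arm", "body": {"steps": [[0, 35, 0, 0, 0], [0, 35, 0, 0, 0], [0, 35, 0, 0, 0], [0, 35, 0, 0, 0], [0, 20, 0, 0, 0], [0, 20, 0, 0, 0], [24, 0, 0, 0, 0], [0, 0, 0, 0, 0]]}}

```text
clock: 40.8
tcp_pos: [0.4207, -0.2679, 0.1345]
eef_rot: [1.0, -0.027, 0.001, 0.0]
contact_force: [0.7, 0.3, -0.3]
grip_width: 0.0004
```

Run:
```python
from h import *
s=manip.state();print(s["tcp_pos"],wc(s["tcp_pos"]),yaw(s),s["contact_force"])
q,e=manip.capture("side"); cv2.imwrite("pics/v_side.png",cv2.resize(q[120:260,240:400,::-1],None,fx=4,fy=4))
```

```text
[ 0.42073552 -0.26789894  0.13450295] [-0.13132727 -0.12628576] -3.147175849989216 [ 0.69614294  0.2664668  -0.34202934]
```

View pics/v_side.png

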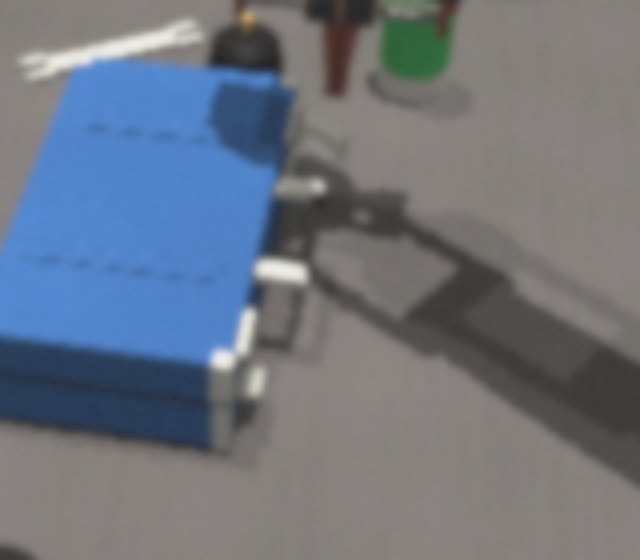

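Call:
{"method": "step_arm", "body": {"steps": [[-5, 0, 15, 0, 0], [0, 0, 15, 0, 0], [0, 0, 15, 0, 0], [0, 0, 15, 0, 0], [0, 0, 15, 0, 0], [0, 0, 0, 0, 0], [-20, 0, 0, 0, 0], [-22, 0, 0, 0, 0]]}}

```text
clock: 41.52
tcp_pos: [0.3719, -0.2635, 0.0602]
eef_rot: [1.0, -0.026, 0.0, 0.0]
contact_force: [0.4, 0.5, 0.7]
grip_width: 0.0005
```

Call:
{"method": "step_arm", "body": {"steps": [[0, 0, 8, 0, 0], [15, 0, 0, 0, 0], [15, 0, 0, 0, 0], [15, 0, 0, 0, 0], [8, 0, 0, 0, 0], [0, 0, 0, 0, 0]]}}

```text
clock: 42.02
tcp_pos: [0.4261, -0.2666, 0.0519]
eef_rot: [1.0, -0.026, 0.0, 0.0]
contact_force: [0.2, -0.3, 0.9]
grip_width: -0.0001
```

Run:
```python
from h import *
s=manip.state();print(s["tcp_pos"],wc(s["tcp_pos"]),yaw(s),s["contact_force"])
```

```text
[ 0.42611257 -0.26657209  0.05194361] [-0.12602984 -0.12467007] -2.9677728143467017 [ 0.22410526 -0.25497705  0.92466613]
```

Call:
{"method": "step_arm", "body": {"steps": [[4, 0, 0, 0, 0], [4, 0, 0, 0, 0], [2, 0, 0, 0, 0], [2, 0, 0, 0, 0], [2, 0, 0, 0, 0], [0, 0, 0, 0, 0]]}}

```text
clock: 42.52
tcp_pos: [0.436, -0.2673, 0.0514]
eef_rot: [1.0, -0.027, -0.003, -0.001]
contact_force: [-12.8, 2.1, 5.6]
grip_width: 0.0005
```

Run:
```python
from h import *
s=manip.state();print(s["tcp_pos"],wc(s["tcp_pos"]),yaw(s),s["contact_force"])
```

```text
[ 0.43598218 -0.26732208  0.05137431] [-0.11613412 -0.12488523] -3.089502244713365 [-12.83583808   2.09139585   5.5630894 ]
```

Call:
{"method": "step_arm", "body": {"steps": [[-20, 0, 0, 0, 0], [-30, 0, 0, 0, 0], [-20, 0, -40, 0, 0], [-20, -20, -40, 0, 0], [-10, -30, -30, 0, 0], [0, -30, 0, 0, 0], [0, -30, 0, 0, 0], [0, 0, 0, 0, 0]]}}

```text
clock: 43.18
tcp_pos: [0.35, -0.1538, 0.1533]
eef_rot: [1.0, -0.025, 0.002, -0.0]
contact_force: [0.2, -0.6, 0.2]
grip_width: 0.0005
```

Run:
```python
from h import *
s=manip.state();print(s["tcp_pos"],s["contact_force"])
p,d=manip.capture("wrist"); cv2.imwrite("pics/w_w.png",p[:,:,::-1])
v,u=np.mgrid[0:420,0:560].reshape(2,-1);P=cloud("wrist",np.c_[u,v],d,s)
K=np.c_[[wc(a) for a in P]]
for sy in(1,-1):
    k=(abs(K[:,1]-sy*.125)<.017)&(P[:,2]>.02)&(P[:,2]<.09)&(K[:,0]<-.08)&(K[:,0]>-.17)&(d[v,u]>0)
    print(sy,k.sum(),[(round(float(a),3),round(float(z),3)) for a,z in sorted(zip(K[k,0],P[k,2]))[::max(1,k.sum()//10)]])
q,e=manip.capture("side"); cv2.imwrite("pics/w_side.png",cv2.resize(q[120:260,240:400,::-1],None,fx=4,fy=4))
t,dt=manip.capture("top"); cv2.imwrite("pics/w_top.png",cv2.resize(t[140:290,260:430,::-1],None,fx=4,fy=4))
v,u=np.mgrid[225:265,270:410].reshape(2,-1);P=cloud("top",np.c_[u,v],dt);K=np.array([wc(a) for a in P])
for sy in(1,-1):
    k=(abs(K[:,1]-sy*.125)<.017)&(P[:,2]>.02)&(K[:,0]<-.095); print(sy,k.sum(),[(round(float(a),3),round(float(z),3)) for a,z in sorted(zip(K[k,0],P[k,2]))[::4]])
```

```text
[ 0.35001116 -0.15381421  0.15329384] [ 0.23047422 -0.59167658  0.1822989 ]
1 1368 [(-0.114, 0.034), (-0.11, 0.034), (-0.107, 0.034), (-0.105, 0.033), (-0.105, 0.04), (-0.105, 0.063), (-0.105, 0.033), (-0.104, 0.043), (-0.102, 0.081), (-0.098, 0.085), (-0.094, 0.09)]
-1 753 [(-0.111, 0.034), (-0.106, 0.039), (-0.106, 0.044), (-0.106, 0.053), (-0.105, 0.068), (-0.105, 0.061), (-0.098, 0.034), (-0.096, 0.022), (-0.095, 0.04), (-0.095, 0.029), (-0.094, 0.046)]
1 98 [(-0.113, 0.034), (-0.111, 0.036), (-0.111, 0.036), (-0.11, 0.036), (-0.108, 0.036), (-0.108, 0.033), (-0.107, 0.033), (-0.106, 0.033), (-0.105, 0.052), (-0.105, 0.078), (-0.105, 0.044), (-0.105, 0.078), (-0.104, 0.077), (-0.103, 0.084), (-0.102, 0.079), (-0.102, 0.087), (-0.101, 0.084), (-0.1, 0.087), (-0.1, 0.086), (-0.098, 0.087), (-0.098, 0.088), (-0.097, 0.088), (-0.097, 0.083), (-0.095, 0.091), (-0.095, 0.084)]
-1 105 [(-0.114, 0.033), (-0.114, 0.037), (-0.113, 0.038), (-0.111, 0.034), (-0.111, 0.038), (-0.109, 0.037), (-0.108, 0.035), (-0.108, 0.036), (-0.106, 0.039), (-0.106, 0.061), (-0.106, 0.063), (-0.106, 0.065), (-0.105, 0.08), (-0.105, 0.081), (-0.104, 0.079), (-0.103, 0.079), (-0.102, 0.08), (-0.102, 0.084), (-0.1, 0.09), (-0.1, 0.086), (-0.099, 0.085), (-0.099, 0.084), (-0.098, 0.087), (-0.097, 0.085), (-0.097, 0.089), (-0.095, 0.091), (-0.095, 0.083)]
```

View pics/w_side.png

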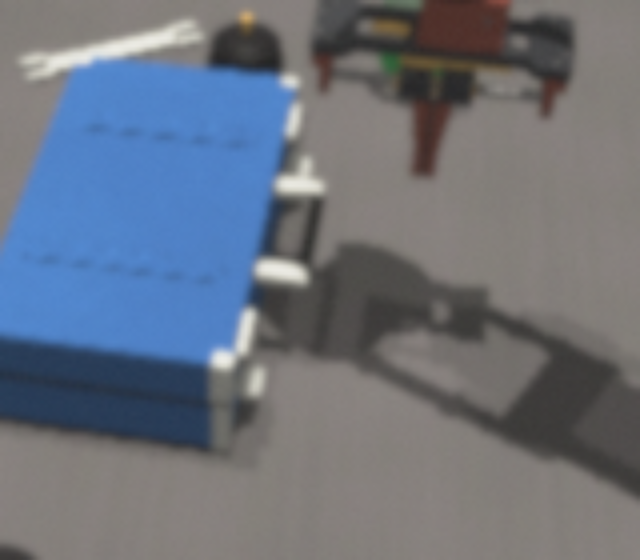

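View pics/w_top.png

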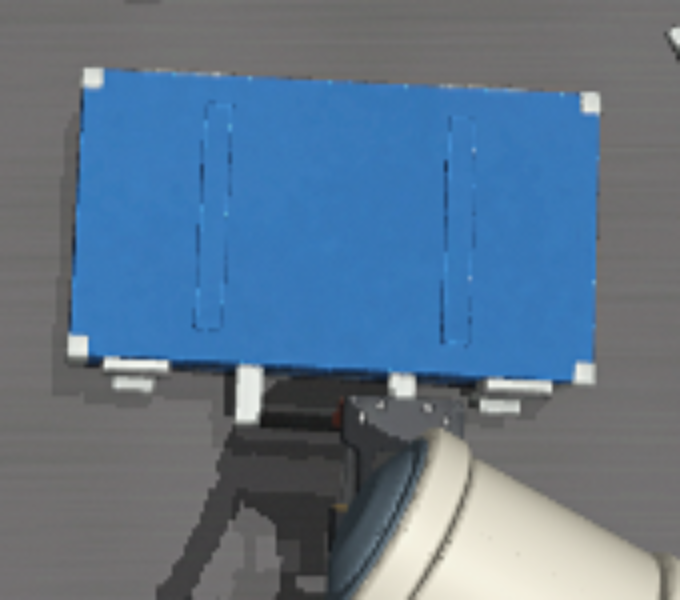

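View pics/w_w.png

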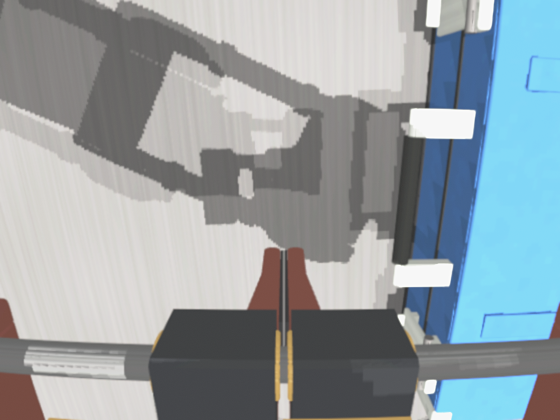

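Both flaps read as vertical at case x ≈ -0.105 over z 0.04–0.08, so they are folded flat. I'll check the lid height once more, then hand in.

Run:
```python
from h import *
t,dt=manip.capture("top")
for x in(-.07,0,.07):
    z=[]
    for y in(-.14,-.1,.1,.14):
        w=cw(x,y);uv=project("top",[[w[0],w[1],.095]]).round().astype(int);z.append(round(float(cloud("top",uv,dt)[0,2]),4))
    print(x,z)
s=manip.state();print(s["clock"],s["contact_force"])
print(manip.job_done())
```

```text
-0.07 [0.0966, 0.0968, 0.0942, 0.0932]
0 [1.1368, 0.0931, 0.0917, 0.0951]
0.07 [0.0989, 0.0956, 0.0923, 0.0921]
43.3833 [-0.21475876 -0.27051631 -1.02179973]
the job is handed in; nothing more can be done
None
```

The service case is packed, shut and latched, and the job was handed in at about 43 s of the 210 s allowed. `job_done` gives no verdict, so the results below are my own checks.

- **Lid opened:** I lifted it by the handle to about 1.5 rad and let go. It leaned back on its stop.
- **Parts packed:** The three loose silver sockets went into the left compartment with the socket already there. The two loose golden fittings went into the right compartment with the fitting already there. The last picture before closing showed four sockets and three fittings, all standing.
- **Left alone:** I did not touch the orange and green look-alikes or the other things on the bench.
- **Closed and latched:** I swung the lid shut by the handle, pressing at about 49 N at the end. I then folded both latches down with closed fingers.

**Last checks:**
- The lid top read level at about 0.095 m, within a few mm of depth noise; one sample point had no reading.
- Both flaps measured vertical against the tub front, at case x ≈ -0.105 m.
- The gripper was clear of everything, and the force reading was about 1 N, which is noise.

**One disagreement:** the first fitting I placed was later seen about 4 cm from where I had set it down, still upright in its compartment. That may have been the announced random knock, and I left it there.

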